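# Lock the stop nut of the vial-capping press

## Task

Lock the stroke stop of the vial press: slide the open-ended spanner fully onto the brass stop nut, flat on the press's deck with its red handle beside the red brace pin, so that the stop nut cannot turn. Then push the jam nut's black lever clockwise (seen from above) until it runs up against the stop nut and tighten it to about 0.95 newton-metres, never beyond 1.1; the stop nut must not turn more than the little play of the spanner. Leave the spanner in place on the nut, let go of everything, and leave the bottles and the calculator alone.

Things in the scene. Friction and masses are not known exactly. Their poses are not given: they have to be found in the camera images.
- press: White bench vial press, fixed; place and yaw vary. Origin on the counter under the upright stop stud, z up. Its flat deck is 20 mm high: x from -60 to 60 mm for y from -100 to 60, x from -41 to 33 for y from -245 to -100; its foot under the column runs on to x = 270. The spanner belongs on the deck round the stop nut, jaw open to the press's +y, handle along -y.
- stud_top (a point): Top of the threaded steel stop stud on its axis, 98 mm above the counter; the stud is 24 mm in diameter. Stop nut and jam nut turn about this axis; clockwise means seen from above.
- brace_pin (a point): Top of the red brace pin, 12 mm diameter, standing 30 mm above the deck at x = -23, y = -220 mm in the press's frame. The spanner's handle belongs on the pin's +x side, with 5 mm of play; when the nut is pulled clockwise the handle swings against the pin, which then holds it.
- column_top (a point): Top of the press's head over its steel column (32 mm diameter, at x = 150, y = -130 mm in the press's frame), 187 mm above the counter. The head is 50 mm wide and reaches from x = 120 to 250 mm, its underside 142 mm above the counter. Only an obstacle.
- stop_nut (a joint): Turn of the brass hex stop nut, rad, clockwise positive, 0 at the start. Unless held it turns at 0.22 N m. 46 mm across flats, from 22 to 40 mm above the counter; at 0 two flats are parallel to the press's y axis and two corners point along +y and -y. With the spanner on, play and give let it turn about 0.1 to 0.2 rad.
- lever_mark (a point): Point on the axis of the jam nut's dark round lever, under its yellow ring: 100 mm from the stud axis, 80 mm above the counter. The bar is 12 mm thick, level from 45 mm out to the ball. At the start it lies 85 to 155 degrees counter-clockwise from the press's +x axis. The steel jam nut (41 mm across flats) sits right above the stop nut.
- lever_ball (a point): Centre of the black 26 mm ball at the lever's end, 130 mm from the stud axis, 80 mm above the counter. Pushed clockwise, the lever runs at 0.08 N m for 0.5 to 1 rad (unseen, differs each time), then drags the stop nut through the spanner's play; only then does the torque climb. It stays where it is left.
- washer_squeeze (a joint): Squeeze of the spring washer between jam nut and stop nut, in rad of lever turn. It starts to give at 0.62 N m and needs 3 N m more per rad: 0.06 rad (0.8 N m) is tight enough, 0.11 (0.95 N m) right, above 0.17 (1.13 N m) overtightened. It keeps what it has been given.
- spanner: Loose open-ended steel spanner, about 0.4 kg, flat on the counter. Origin on its underside at the jaw's centre: the stud axis when fully on. Jaw opens to +x, 48 mm wide, bottom at x = -27, flared tips to x = +32; head 76 mm wide (90 over the tips), 14 thick, from x = -47. Red handle x = -65 to -245 mm, 24 wide, 22 tall, underside level with the head's.
- spanner_grip (a point): Middle of the spanner's red handle where it balances, 100 mm behind the origin, 11 mm above its underside.
- amber_bottle: Bystander: amber medicine bottle, 48 mm diameter, 100 mm tall; origin at the centre of its base.
- white_bottle: Bystander: white plastic bottle, 56 mm diameter, 120 mm tall; origin at the centre of its base.
- calculator: Bystander: grey desk calculator, 120 x 75 x 16 mm, lying flat; origin at the centre of its underside.

How it is judged:
By the outcome, as a careful person would: the job done as asked, in the order asked, and still so for the second after the job is handed in, with the robot touching nothing.
It also fails if it takes over 61 s, if anything falls off the work surface, if the arm or the gripper's body presses on something with over 40 N, if the wrist force passes 120 N, or if a joint passes its speed limit or range.

## Robot

A 7-joint arm with a two-finger parallel gripper is mounted at the origin on the work surface. World frame = base frame: x ahead of the robot, y to its left, z up, the work surface at z = 0. Lengths are in m, angles in degrees, forces in N, time in s.
With the tool pointing down it reaches from about 0.425 to 0.875 m from the base axis. Payload 4.7 kg.
Tool frame: the origin (TCP) lies on the centre line of the jaws, within the pads' length; the fingertips stand env.nose_length ahead of it and the grasp point (between the pads) lies 8 mm behind it (env.nose_length is the distance from the TCP to the fingertips, in m); y points along the fingers, z is the direction in which the jaws open and shut, and the axes are right-handed (so a half turn about y gives the same grasp; the last joint's range is limited). The gripper opens to 87 mm and grips with 3 to 60 N. Pads are 19 mm wide; open, the fingers measure 117 mm over their backs; the gripper's body (75 mm by 190 mm) begins 51 mm behind the grasp point.
Start: joints at [76.725, 18.392, -4.016, 83.108, 1.295, 78.541, -3.26], TCP at [0.158, -0.63, 0.234] pointing down, gripper open.
Joint ranges: [-163.93, 163.93], [-17.29, 119.83], [-79.2, 71.16], [3.27, 140.29], [-89.18, 269.18], [5.43, 117.66], [-154.24, 154.24]. Speed limits (degrees/s): [147.25, 147.25, 180, 180, 180, 180, 180].

## Interface

Orientations are given as [roll, pitch, yaw] about the fixed x, y, z axes, in that order (R = Rz(yaw) Ry(pitch) Rx(roll)).
In Python, from cell import env, read_camera, camera_info, job, models gives the robot as it stands.
- The arm moves only by the tool move_arm, never from a script. Its argument "moves" is a list of rows, each a list of 6 numbers: the shift along the tool's x, y, z in mm, then the turn, a rotation vector about the tool's x, y, z in degrees. In form: [[x, y, z, ax, ay, az], ...]. A call has 1 to 20 rows; each row is the pose to reach, as a shift and turn from the pose commanded when the call began, along the tool's axes at that moment; what a row does not reach only later rows make up. A row lasts 1/12 s, in which the tool goes at most 41.7 mm and 7.16 degrees, less where a joint would pass 70% of its speed; a pose out of reach is approached as far as the arm can. A call with a gripper value outside its range is refused whole. "claw" is the finger opening in mm, from 0 to 87, set as the call begins (left out, the last holds). The fingers move at their own pace and stop on an object; "newtons" is the grip in N (left out, the last holds). Time passes only in rows, so rows that repeat a pose let the fingers close. It gives the time, the measured TCP pose, the force and the opening at its end, in the units of the state.
- env.get_obs(): the state, without advancing time (a new reading comes with each control period).
- read_camera(name): name is "scene" or "side" or "wrist"; returns (picture, depth): 400x640x3 uint8, red, green, blue; 400x640 float32, m along the optical axis (not along the pixel's ray), 0 where there is no reading.
- camera_info(name): a dict with "fx", "fy", "cx", "cy" (pixels), "distortion" ([k1, k2, p1, p2, k3] as OpenCV has them; the pictures are not rectified), "R" (3x3) and "t" (3): a world point X has camera coordinates R X + t. Camera axes: x right, y down, z forward; pixel columns grow to the right and rows downward; lengths in m; the calibration is good to about 2 mm. A picture is of the moment at which its call begins: read the wrist's pose just before it. camera_info takes no time and is no camera call; for the wrist camera it gives the pose at the moment of the call.
- job.sign_off(): hands the job in, once; it reports no verdict.
Trained networks look in the newest picture that a camera, given by its name, has taken for a name from the list of things; names that differ only in an ending like _2 or _b are one class to them, and where a whole thing is asked for, a point or a joint stands for the part that bears it (a point fixed in the world has none). Each returns a list of dicts, best first, with "score" (0 to 1); they miss things now and then, are a little off and sometimes report something else, mostly with a low value. They report only what shows in the picture. A call takes as long as a camera call.
- models.spot_in(target, camera): "point" ([x, y, z] in m, in world coordinates, good to about 4 mm: the middle of the surface that is visible of it).
- models.cut_out(target, camera): "mask" (400x640 bool, what is visible of it).
The state is a dict: "time_s": time; "qpos": joint angles; "joint_velocities": joint speeds; "effort": joint torques, N m; "tool_pos": TCP position; "tool_rot": TCP orientation; "force": force on the tool from outside, world axes, zero at the start; "wrist_torque": the same for the moment, N m; "grip_width": finger opening in m.
Only numpy, scipy, OpenCV 4.12 (cv2) and the standard library are available. Lean on these libraries where they do the work, as an engineer would, in place of code of your own. Each camera call takes 0.05 s, during which the arm holds its last target.

## Working session

There is one attempt and no reset: what is moved stays moved. The work goes in short steps, Python scripts to look and compute and a tool call to move; the robot and the scene stay as the last step left them, time stands still between calls to the robot, and variables do not carry over. Pictures are saved under pics/ and viewed, and the job is handed in when it is done.

Besides the shell and the picture viewer there is one more tool, called after ">>>" by a JSON object that holds its "fn" and its "kwargs". move_arm: Moves the arm, as the interface text tells. Its arguments: {"type":"object","properties":{"moves":{"type":"array","items":{"type":"array","items":{"type":"number"}}},"claw":{"type":"number"},"newtons":{"type":"number"}},"required":["moves"]}

```bash
ls; mkdir -p pics; python3 - <<'E'
from cell import env, read_camera, camera_info, job, models
import cv2
print(env.get_obs(), env.nose_length)
for c in ["scene","side"]:
    p,d=read_camera(c); cv2.imwrite(f"pics/{c}0.png",p[:,:,::-1])
    for n in ["stud_top","brace_pin","column_top","lever_mark","lever_ball","spanner","spanner_grip","amber_bottle","white_bottle","calculator"]:
        r=models.spot_in(n,c)
        print(c,n,[(list(map(lambda v:round(float(v),4),q["point"])),round(q["score"],2)) for q in r[:2]])
E
```

```text
pics
{'time_s': 0.0, 'qpos': array([76.72334486, 18.43935705, -4.01483369, 83.17583172,  1.29676781,
       78.54231839, -3.25791088]), 'joint_velocities': array([-0.01517247,  0.09201209, -0.01485502,  0.00801944, -0.01578924,
        0.05831173,  0.00973311]), 'effort': array([ 7.38175856e-06, -4.91300368e+01, -4.04548701e-01, -3.12524021e+01,
       -6.41582161e-02,  4.39174077e-02,  1.63275818e-04]), 'tool_pos': array([ 0.15797858, -0.62994304,  0.23244992]), 'tool_rot': array([-9.01121645e+01, -7.84050037e-03, -1.65911787e+02]), 'force': array([-0.08367473, -0.29888969, -0.8585097 ]), 'wrist_torque': array([0.03227452, 0.00497852, 0.03171017]), 'grip_width': 0.0872140808158708} 0.011
scene stud_top [([0.631, 0.0586, 0.0178], 0.67)]
scene brace_pin [([0.6339, 0.0542, 0.0171], 0.84)]
scene column_top [([0.6334, 0.0554, 0.0223], 0.73)]
scene lever_mark [([0.5159, 0.1672, 0.073], 0.56)]
scene lever_ball [([0.5295, 0.154, 0.0609], 0.74), ([0.5146, 0.1686, 0.0648], 0.73)]
scene spanner [([0.5573, -0.3114, 0.0147], 0.59)]
scene spanner_grip [([0.5547, -0.3163, 0.0153], 0.8), ([0.5266, 0.1525, 0.059], 0.44)]
scene amber_bottle [([0.6591, -0.3317, 0.0644], 0.81), ([0.5559, -0.314, 0.0163], 0.74)]
scene white_bottle [([0.6041, 0.4055, 0.0695], 0.85)]
scene calculator [([0.4089, 0.3628, 0.0116], 0.67)]
side stud_top [([0.604, 0.057, 0.0237], 0.76)]
side brace_pin [([0.5076, 0.1804, 0.0748], 0.29)]
side column_top [([0.6059, 0.0537, 0.023], 0.62)]
side lever_mark [([0.5049, 0.1784, 0.0754], 0.62)]
side lever_ball [([0.5022, 0.1759, 0.0768], 0.89)]
side spanner [([0.5468, -0.2983, 0.0152], 0.66)]
side spanner_grip [([0.5482, -0.2906, 0.0117], 0.94), ([0.4991, 0.1766, 0.0743], 0.64)]
side amber_bottle [([0.6379, -0.3342, 0.0623], 0.91)]
side white_bottle [([0.5874, 0.4041, 0.0659], 0.95)]
side calculator [([0.4058, 0.3596, 0.0166], 0.64)]
```

View pics/scene0.png

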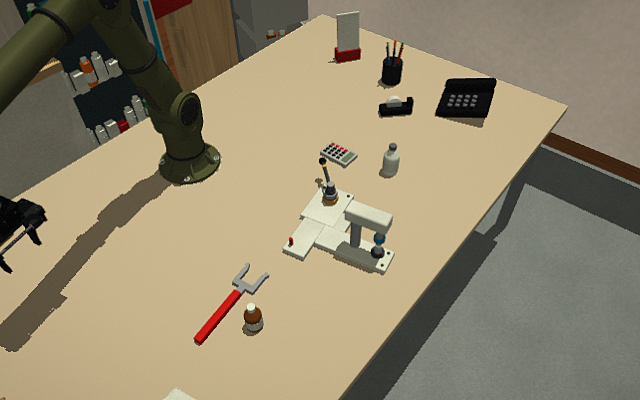

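View pics/side0.png

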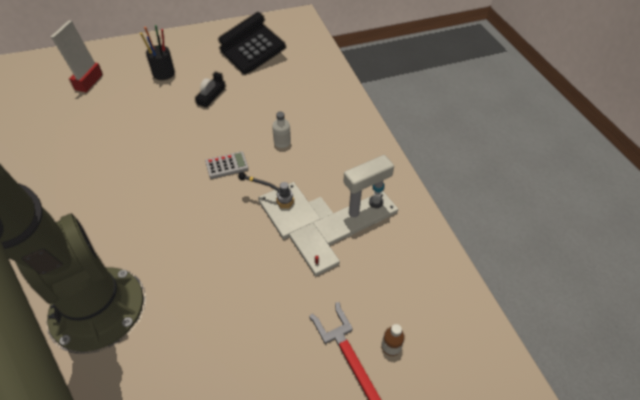

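```bash
python3 - <<'E'
import cv2
a=cv2.imread("pics/scene0.png");b=cv2.imread("pics/side0.png")
def crop(im,x0,y0,w,h,s,n):
    cv2.imwrite(n,cv2.resize(im[y0:y0+h,x0:x0+w],None,fx=s,fy=s,interpolation=cv2.INTER_CUBIC))
crop(a,270,145,130,130,4.5,"pics/c1.png")
crop(a,185,255,100,100,5,"pics/c2.png")
crop(b,225,150,180,130,4.4,"pics/c3.png")
crop(b,300,290,120,110,5,"pics/c4.png")
E
```

```text
(no output)
```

View pics/c1.png

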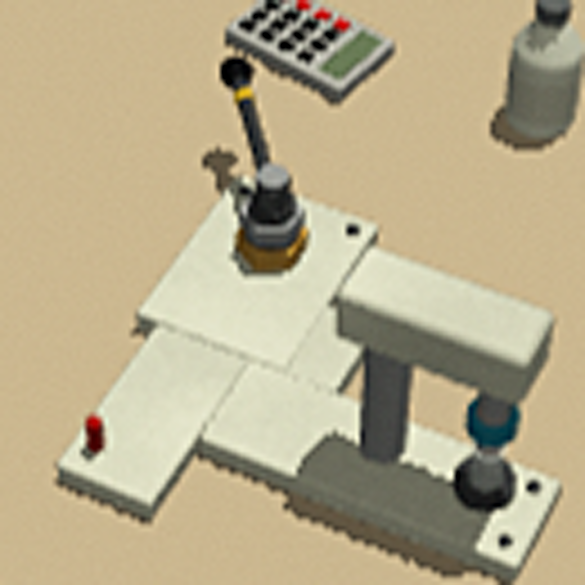

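View pics/c2.png

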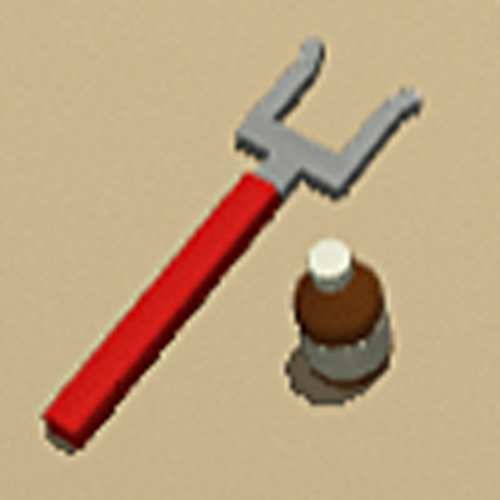

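View pics/c3.png

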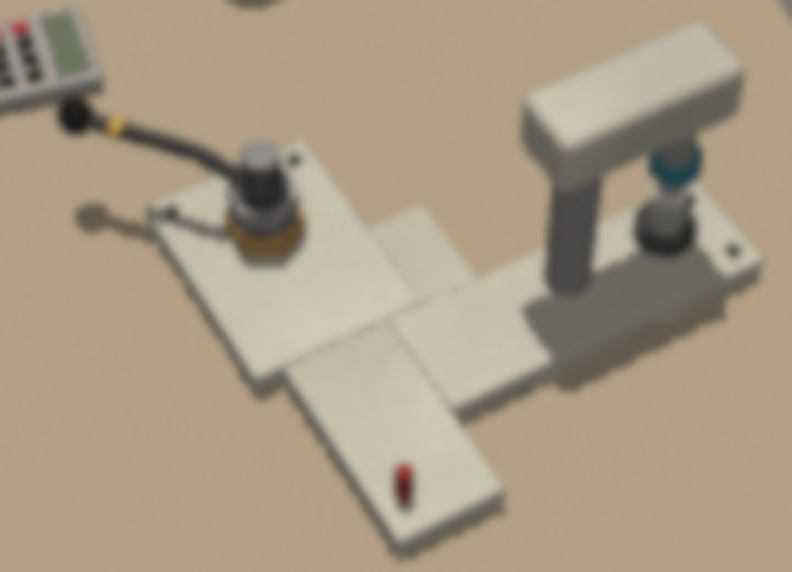

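View pics/c4.png

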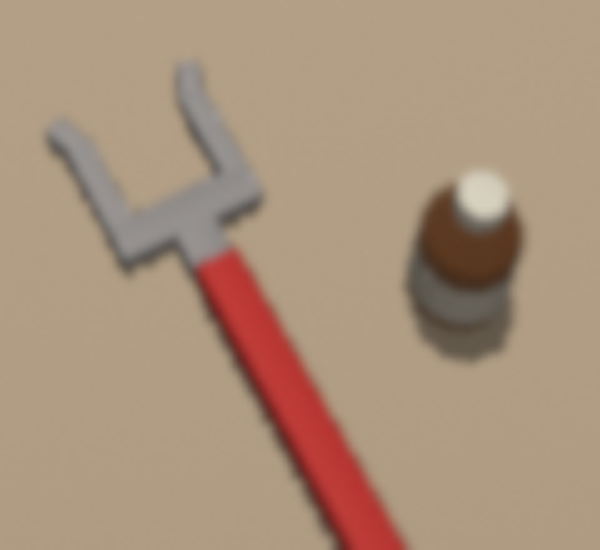

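```bash
cat > h.py <<'E'
import numpy as np, cv2
from scipy.optimize import least_squares
from scipy.spatial.transform import Rotation as Ro
from cell import env, read_camera, camera_info, job, models
def proj(X,ci):
    X=np.asarray(X,float).reshape(-1,3)
    K=np.array([[ci["fx"],0,ci["cx"]],[0,ci["fy"],ci["cy"]],[0,0,1]])
    r,_=cv2.Rodrigues(np.array(ci["R"],float))
    p,_=cv2.projectPoints(X,r,np.array(ci["t"],float),K,np.array(ci["distortion"],float)); return p[:,0]
def place(P,q):
    c,s=np.cos(q[2]),np.sin(q[2]); P=np.asarray(P,float).reshape(-1,3)
    return np.c_[q[0]+c*P[:,0]-s*P[:,1], q[1]+s*P[:,0]+c*P[:,1], P[:,2]]
def fit(obs,q0):
    # obs: list of (ci, model pts mm, pixels)
    f=lambda q: np.concatenate([(proj(place(np.array(P)/1e3,q),ci)-np.array(u)).ravel() for ci,P,u in obs])
    r=least_squares(f,q0,loss="soft_l1"); return r.x, f(r.x)
def ray(u,ci,z):
    K=np.array([[ci["fx"],0,ci["cx"]],[0,ci["fy"],ci["cy"]],[0,0,1]])
    n=cv2.undistortPoints(np.array([[u]],float),K,np.array(ci["distortion"],float))[0,0]
    R=np.array(ci["R"]);t=np.array(ci["t"]).ravel(); d=R.T@np.r_[n,1]; o=-R.T@t
    return o+d*(z-o[2])/d[2]
E
python3 - <<'E'
from h import *
S=camera_info("scene");D=camera_info("side")
cv=lambda pts,s,o:(np.array(pts,float)+.5)/s-.5+np.array(o)
P=[(0,0,98),(-23,-220,50),(-60,-100,20),(60,60,20),(-41,-245,20),(33,-245,20)]
a=cv([(273,172),(94,420),(140,317),(379,231),(63,466),(155,500)],4.5,(270,145))
P2=[(0,0,98),(-23,-220,50),(-60,-100,20),(60,60,20),(-60,60,20),(-41,-245,20),(33,-245,20)]
b=cv([(263,153),(404,471),(257,380),(304,143),(150,208),(400,543),(503,492)],4.4,(225,150))
for o in ([(S,P,a),(D,P2,b)],[(S,P,a)],[(D,P2,b)]):
    q,r=fit(o,[.6,.06,0]);print("press",q.round(4),np.degrees(q[2]),np.abs(r).max());
print(r.reshape(-1,2).round(1))
for ci,u in((S,cv((233,72),4.5,(270,145))),(D,cv((75,114),4.4,(225,150)))):
    p=ray(u,ci,.08);print("ball",p,np.hypot(*(p[:2]-q[:2])),np.degrees(np.arctan2(*(p[:2]-q[:2])[::-1])-q[2]))
Q=[(-245,12,22),(-245,-12,22),(-65,12,22),(-65,-12,22),(-47,38,14),(-47,-38,14),(-27,24,14),(-27,-24,14)]
c=cv([(45,417),(82,438),(248,175),(283,193),(238,133),(338,187),(275,122),(335,155)],5,(185,255))
Q2=Q[2:6]
d=cv([(197,268),(235,247),(127,258),(260,190)],5,(300,290))
for o in ([(S,Q,c),(D,Q2,d)],[(S,Q,c)],[(D,Q2,d)]):
    q,r=fit(o,[.56,-.25,1.5]);print("span",q.round(4),np.degrees(q[2]),np.abs(r).max(), place([(-.1,0,.011)],q))
print(camera_info("wrist"))
E
```

```text
press [0.5317 0.1598 0.1974] 11.307564412488897 2.276937304734588
press [0.5308 0.1634 0.2111] 12.096948347320655 1.71383864676298
press [0.5313 0.1579 0.1935] 11.086574537694755 1.08972120807573
[[-0.1  0.4]
 [ 0.1  0.3]
 [-0.2  0. ]
 [ 0.6 -0.9]
 [-1.1 -0.4]
 [-0.3  0.3]
 [ 0.9 -0.1]]
ball [0.42719776 0.24450281 0.08      ] 0.13541674518122382 129.14001142674118
ball [0.42980181 0.24418072 0.08      ] 0.1332168174312746 128.52995751618283
span [ 0.533  -0.2155  1.735 ] 99.40732587111032 2.0854735540436877 [[ 0.54936608 -0.31419384  0.011     ]]
span [ 0.5348 -0.2146  1.7269] 98.94690300831887 1.1637963771562454 [[ 0.55040082 -0.31342089  0.011     ]]
span [ 0.5303 -0.2179  1.7516] 100.36112246246745 1.4982561509316383 [[ 0.54828634 -0.31631271  0.011     ]]
{'fx': 322.04038543131907, 'fy': 322.04038543131907, 'cx': 319.0221149824323, 'cy': 199.91872003020242, 'distortion': array([-0.0395483,  0.       ,  0.       ,  0.       ,  0.       ]), 'R': array([[ 2.43174741e-01, -9.69982249e-01, -6.93789416e-04],
       [-9.29355623e-01, -2.33194355e-01,  2.86214112e-01],
       [-2.77784396e-01, -6.89552654e-02, -9.58165435e-01]]), 't': array([-0.64993314, -0.03489341,  0.39166012])}
```

```bash
cat >> h.py <<'E'
def target(x,y,z,yaw,cur=None):
    o=env.get_obs(); 
    R=Ro.from_euler("xyz",o["tool_rot"],degrees=True); T=Ro.from_euler("xyz",[-90,0,yaw],degrees=True)
    p=o["tool_pos"]; s=R.inv().apply(np.array([x,y,z])-p)*1e3; v=np.degrees((R.inv()*T).as_rotvec())
    print("row",s.round(1),v.round(1),"rows",max(np.linalg.norm(s)/41.7,np.linalg.norm(v)/7.16).round(1)); return s,v
def show():
    o=env.get_obs(); print("t",round(o["time_s"],2),o["tool_pos"].round(4),o["tool_rot"].round(2),"F",o["force"].round(2),"M",o["wrist_torque"].round(3),"w",round(o["grip_width"],4),"q",o["qpos"].round(1))
E
python3 - <<'E'
from h import *
show(); c=camera_info("wrist"); C=-np.array(c["R"]).T@np.array(c["t"]); o=env.get_obs()
print("cam in tool mm",Ro.from_euler("xyz",o["tool_rot"],degrees=True).inv().apply(C-o["tool_pos"])*1e3)
target(.551,-.323,.20,-80.6)
E
```

```text
t 1.1 [ 0.1581 -0.6305  0.2336] [ -89.99   -0.   -165.92] F [-0.86  0.41 -0.88] M [ 0.014 -0.048 -0.042] w 0.0874 q [76.7 18.4 -4.  83.1  1.3 78.5 -3.3]
cam in tool mm [ -78.58023076 -151.20855393    0.2050771 ]
row [-455.9   33.6 -202.7] [ -0.  -85.3   0. ] rows 12.0
```

>>> {"fn": "move_arm", "kwargs": {"moves": [[-456,34,-203,0,-85.3,0],[-456,34,-203,0,-85.3,0],[-456,34,-203,0,-85.3,0],[-456,34,-203,0,-85.3,0],[-456,34,-203,0,-85.3,0],[-456,34,-203,0,-85.3,0],[-456,34,-203,0,-85.3,0],[-456,34,-203,0,-85.3,0],[-456,34,-203,0,-85.3,0],[-456,34,-203,0,-85.3,0],[-456,34,-203,0,-85.3,0],[-456,34,-203,0,-85.3,0],[-456,34,-203,0,-85.3,0],[-456,34,-203,0,-85.3,0],[-456,34,-203,0,-85.3,0],[-456,34,-203,0,-85.3,0]], "claw": 60}}

```text
time_s: 2.43
tool_pos: [0.5498, -0.3244, 0.1995]
tool_rot: [-90.1, -0.1, -80.8]
force: [-1.3, -0.5, 0.6]
grip_width: 0.0597
```

```bash
python3 - <<'E'
from h import *
import pickle
show(); c=camera_info("wrist"); p,d=read_camera("wrist"); cv2.imwrite("pics/w1.png",p[:,:,::-1]); pickle.dump((c,d),open("w1.pkl","wb")); show()
print(proj(place(np.array([(-65,12,22),(-65,-12,22),(-245,12,22),(-245,-12,22),(-47,38,14),(-47,-38,14)])/1e3,[.533,-.2155,1.735]),c).round(1))
E
```

```text
t 2.43 [ 0.5498 -0.3244  0.1995] [-9.006e+01 -5.000e-02 -8.079e+01] F [-1.25 -0.49  0.64] M [-0.016 -0.116  0.003] w 0.0597 q [ 51.   20.4 -29.   86.7  10.1  75.5  30.1]
t 2.48 [ 0.5497 -0.3246  0.1996] [-9.005e+01 -6.000e-02 -8.082e+01] F [ 0.43 -0.54 -0.93] M [-0.015 -0.092 -0.004] w 0.0596 q [ 51.   20.4 -29.   86.7  10.1  75.5  30.1]
[[308.5 138.4]
 [332.3 138.3]
 [310.5 294.2]
 [331.  294.1]
 [283.  119.9]
 [357.6 119.6]]
```

View pics/w1.png

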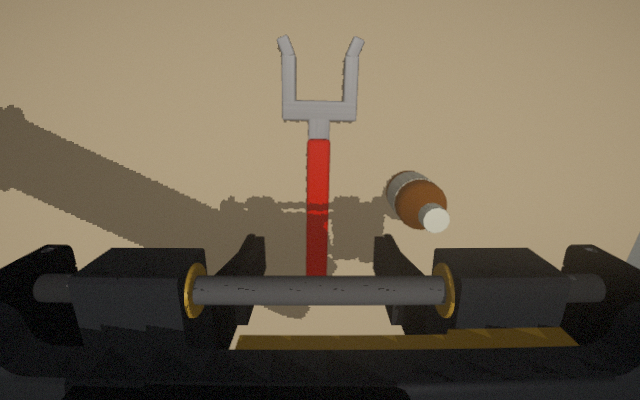

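```bash
python3 - <<'E'
from h import *
import pickle
c,d=pickle.load(open("w1.pkl","rb"))
Q=[(-65,12,22),(-65,-12,22),(-47,38,14),(-47,-38,14),(-27,24,14),(-27,-24,14)]
q,r=fit([(c,Q,[(308,139),(330,139),(283,121),(357,121),(296,101),(345,101)])],[.533,-.2155,1.735]); print(q,np.degrees(q[2]),r.reshape(-1,2).round(1))
S=camera_info("scene");D=camera_info("side")
for n,ci,u in(("w",c,(435,220)),("s",S,(185+330/5,255+255/5)),("d",D,(300+482/5,290+190/5))):
    b=ray(u,ci,.1); dd=b[:2]-q[:2]; cs,sn=np.cos(q[2]),np.sin(q[2])
    print(n,b,"in spanner",cs*dd[0]+sn*dd[1],-sn*dd[0]+cs*dd[1])
E
```

```text
[ 0.5332591  -0.21667844  1.7248851 ] 98.8286361362774 [[-0.1  0.5]
 [ 1.7  0.6]
 [-0.4 -0.3]
 [ 0.2  0.2]
 [ 0.1 -0.6]
 [-1.  -0.3]]
w [ 0.64702322 -0.32257462  0.1       ] in spanner -0.12210198890497789 -0.0961633015981027
s [ 0.65009963 -0.31933776  0.1       ] in spanner -0.11937564864100565 -0.09970005873229523
d [ 0.64911388 -0.32292027  0.1       ] in spanner -0.12276441749222052 -0.09817614258258964
```

```bash
python3 - <<'E'
from h import *
target(.5648,-.4193,.20,-81.17)
target(.5648,-.4193,.0135,-81.17)
E
```

```text
row [95.9 -0.3 -0.2] [0.  0.4 0.1] rows 2.3
row [ 9.570e+01  1.862e+02 -1.000e-01] [0.  0.4 0.1] rows 5.0
```

>>> {"fn": "move_arm", "kwargs": {"moves": [[41,0,0,0,0.4,0],[82,0,0,0,0.4,0],[96,0,0,0,0.4,0],[96,40,0,0,0.4,0],[96,80,0,0,0.4,0],[96,120,0,0,0.4,0],[96,155,0,0,0.4,0],[96,170,0,0,0.4,0],[96,170,0,0,0.4,0],[96,170,0,0,0.4,0]]}}

```text
time_s: 3.32
tool_pos: [0.5663, -0.4184, 0.0302]
tool_rot: [-90.0, -0.0, -81.1]
force: [0.7, 1.1, 0.0]
grip_width: 0.0602
```

```bash
python3 - <<'E'
from h import *
show()
c=camera_info("wrist"); p,d=read_camera("wrist"); cv2.imwrite("pics/w2.png",p[:,:,::-1])
target(.5648,-.4193,.0135,-81.17)
E
```

```text
t 3.32 [ 0.5663 -0.4184  0.0302] [-9.001e+01 -2.000e-02 -8.110e+01] F [0.72 1.11 0.03] M [-0.073 -0.132  0.001] w 0.0602 q [ 51.9  35.8 -24.6  85.4  16.   62.3  32.8]
row [-0.  18.5 -3. ] [-0.1  0.1  0.1] rows 0.4
```

View pics/w2.png

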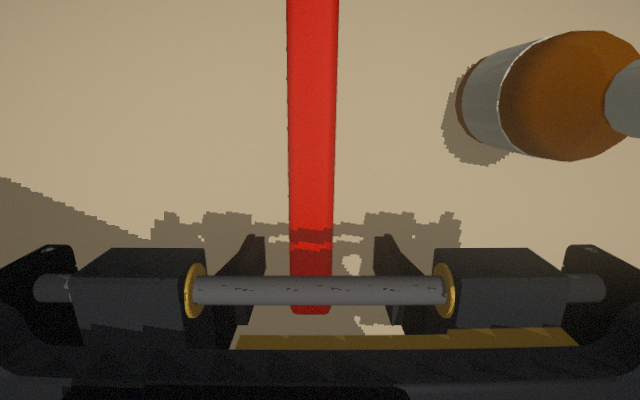

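>>> {"fn": "move_arm", "kwargs": {"moves": [[0,17,-2.5,0,0,0],[0,17,-2.5,0,0,0],[0,17,-2.5,0,0,0]]}}

```text
time_s: 3.62
tool_pos: [0.5648, -0.4186, 0.0147]
tool_rot: [-89.9, -0.1, -81.0]
force: [-0.1, -0.4, 0.5]
grip_width: 0.0601
```

>>> {"fn": "move_arm", "kwargs": {"moves": [[0,0,0,0,0,0],[0,0,0,0,0,0],[0,0,0,0,0,0],[0,0,0,0,0,0],[0,0,0,0,0,0],[0,0,0,0,0,0]], "claw": 10, "newtons": 40}}

```text
time_s: 4.12
tool_pos: [0.5641, -0.4178, 0.0127]
tool_rot: [-90.0, -0.0, -81.0]
force: [-1.2, -0.6, 1.4]
grip_width: 0.0281
```

>>> {"fn": "move_arm", "kwargs": {"moves": [[0,0,0,0,0,0],[0,0,0,0,0,0],[0,0,-15,0,0,0],[0,0,-35,0,0,0],[0,0,-55,0,0,0],[0,0,-55,0,0,0]]}}

```text
time_s: 4.62
tool_pos: [0.5063, -0.4278, 0.0126]
tool_rot: [-90.2, 0.0, -81.2]
force: [-4.0, -0.8, 3.2]
grip_width: 0.0238
```

>>> {"fn": "move_arm", "kwargs": {"moves": [[0,0,0,0,0,0],[0,0,0,0,0,0],[0,-40,0,0,0,0],[0,-80,0,0,0,0],[0,-120,0,0,0,0],[-40,-150,0,0,0,0],[-80,-185,0,0,0,0],[-85,-185,0,0,0,0],[-85,-185,0,0,0,0],[-85,-185,0,0,0,0]], "claw": 60}}

```text
time_s: 5.45
tool_pos: [0.4989, -0.3407, 0.1991]
tool_rot: [-89.8, -0.1, -80.8]
force: [-0.8, -1.1, -0.1]
grip_width: 0.06
```

```bash
python3 - <<'E'
from h import *
import pickle
show(); c=camera_info("wrist"); p,d=read_camera("wrist"); cv2.imwrite("pics/w3.png",p[:,:,::-1]); pickle.dump((c,d),open("w3.pkl","wb"))
E
```

```text
t 5.45 [ 0.4989 -0.3407  0.1991] [-89.84  -0.15 -80.78] F [-0.83 -1.15 -0.14] M [-0.084 -0.139 -0.003] w 0.06 q [ 56.5  16.  -29.5  92.    8.2  73.9  34.9]
```

View pics/w3.png

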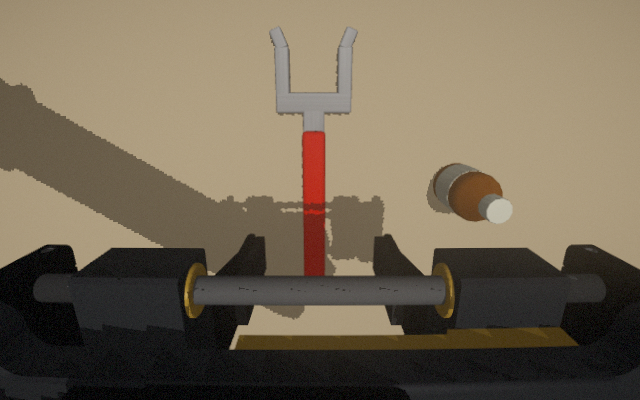

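```bash
python3 - <<'E'
from h import *
import pickle
c,d=pickle.load(open("w3.pkl","rb"))
Q=[(-65,12,22),(-65,-12,22),(-47,38,14),(-47,-38,14),(-27,24,14),(-27,-24,14)]
q,r=fit([(c,Q,[(303,131),(325,131),(276,112),(351,112),(288.5,93),(339,93)])],[.48,-.22,1.72]); print(q,np.degrees(q[2]),r.reshape(-1,2).round(1))
b=ray((498,209),c,.1); dd=b[:2]-q[:2]; cs,sn=np.cos(q[2]),np.sin(q[2])
print(b,"in spanner",cs*dd[0]+sn*dd[1],-sn*dd[0]+cs*dd[1])
g=place([(-.110,0,0)],q)[0];print(g)
target(g[0],g[1],.0145,np.degrees(q[2])-180)
E
```

```text
[ 0.47520093 -0.22605863  1.73205301] 99.23932711871659 [[-1.3  0.3]
 [ 0.6  0.3]
 [ 0.1  0.6]
 [ 0.3  0.6]
 [ 0.9 -1.1]
 [-1.3 -1.2]]
[ 0.64633519 -0.32122464  0.1       ] in spanner -0.12140845164413494 -0.15363428615543845
[ 0.49286239 -0.33463152  0.        ]
row [ -8.4 183.1  -3.6] [-0.  -0.2  0.1] rows 4.4
```

>>> {"fn": "move_arm", "kwargs": {"moves": [[-8,40,-3.5,0,0,0],[-8,80,-3.5,0,0,0],[-8,120,-3.5,0,0,0],[-8,155,-3.5,0,0,0],[-8,175,-3.5,0,0,0],[-8,182,-3.5,0,0,0],[-8,182,-3.5,0,0,0],[-8,182,-3.5,0,0,0]]}}

```text
time_s: 6.17
tool_pos: [0.4915, -0.3357, 0.0141]
tool_rot: [-90.1, 0.1, -81.1]
force: [0.2, 0.3, -0.1]
grip_width: 0.0602
```

>>> {"fn": "move_arm", "kwargs": {"moves": [[0,0,0,0,0,0],[0,0,0,0,0,0],[0,0,0,0,0,0],[0,0,0,0,0,0],[0,0,0,0,0,0],[0,0,0,0,0,0],[0,0,0,0,0,0],[0,0,0,0,0,0],[0,0,0,0,0,0]], "claw": 5, "newtons": 50}}

```text
time_s: 6.92
tool_pos: [0.4922, -0.335, 0.0157]
tool_rot: [-90.0, -0.0, -81.0]
force: [0.5, 0.2, -0.5]
grip_width: 0.0236
```

```bash
python3 - <<'E'
from h import *
show()
E
```

```text
t 6.92 [ 0.4922 -0.335   0.0157] [-8.998e+01 -2.000e-02 -8.100e+01] F [ 0.49  0.16 -0.54] M [-0.094 -0.226  0.084] w 0.0236 q [ 54.3  25.7 -27.3 102.8  14.1  54.8  30.2]
```

```bash
python3 - <<'E'
from h import *
target(.5707,-.0361,.09,-78.7)
E
```

```text
row [-283.   -74.3  124.3] [-0.  -2.3  0. ] rows 7.6
```

>>> {"fn": "move_arm", "kwargs": {"moves": [[0,-10,0,0,0,0],[0,-35,0,0,0,0],[0,-74,0,0,0,0],[-35,-74,0,0,0,0],[-70,-74,0,0,0,0]]}}

```text
time_s: 7.33
tool_pos: [0.482, -0.2681, 0.0922]
tool_rot: [-89.8, -0.2, -81.3]
force: [0.4, 2.6, -6.2]
grip_width: 0.0239
```

```bash
python3 - <<'E'
from h import *
show()
c=camera_info("wrist"); p,d=read_camera("wrist"); cv2.imwrite("pics/w4.png",p[:,:,::-1])
target(.5707,-.0361,.09,-78.7)
E
```

```text
t 7.33 [ 0.482  -0.2681  0.0922] [-89.79  -0.21 -81.3 ] F [ 0.39  2.55 -6.18] M [ 0.202 -0.141  0.044] w 0.0239 q [ 53.7  15.4 -31.  106.    9.1  60.7  27.8]
row [-202.2    1.1  125. ] [ 0.1 -2.  -0.4] rows 5.7
```

View pics/w4.png

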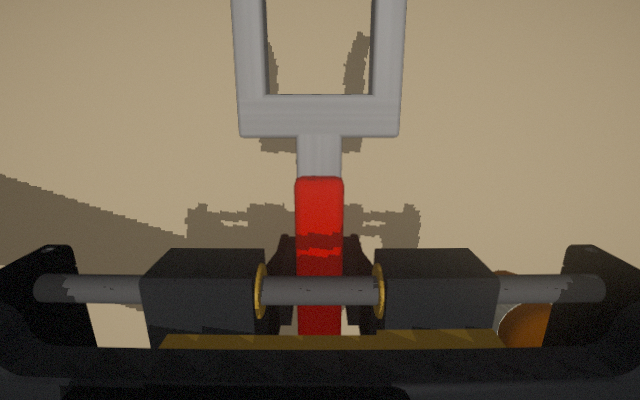

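>>> {"fn": "move_arm", "kwargs": {"moves": [[-35,0,20,0,-1,0],[-70,0,40,0,-2,0],[-105,0,60,0,-2,0],[-140,0,80,0,-2,0],[-170,0,105,0,-2,0],[-195,0,122,0,-2,0],[-202,0,125,0,-2,0],[-202,0,125,0,-2,0],[-202,0,125,0,-2,0],[-202,0,125,0,-2,0]]}}

```text
time_s: 8.22
tool_pos: [0.5719, -0.0489, 0.089]
tool_rot: [-90.1, -0.1, -79.1]
force: [0.2, -0.8, -4.5]
grip_width: 0.0237
```

```bash
python3 - <<'E'
from h import *
import pickle
show()
c=camera_info("wrist"); p,d=read_camera("wrist"); cv2.imwrite("pics/w5.png",p[:,:,::-1]); pickle.dump((c,d,env.get_obs()),open("w5.pkl","wb"))
p,d=read_camera("scene"); cv2.imwrite("pics/s5.png",cv2.resize(p[130:290,230:430,::-1],None,fx=4,fy=4,interpolation=cv2.INTER_CUBIC))
p,d=read_camera("side"); cv2.imwrite("pics/d5.png",cv2.resize(p[130:290,230:430,::-1],None,fx=4,fy=4,interpolation=cv2.INTER_CUBIC))
E
```

```text
t 8.22 [ 0.5719 -0.0489  0.089 ] [-9.013e+01 -6.000e-02 -7.912e+01] F [ 0.21 -0.78 -4.53] M [-0.108 -0.117 -0.025] w 0.0237 q [ 34.1  20.  -37.5 102.5  13.7  62.2   2.6]
```

View pics/w5.png

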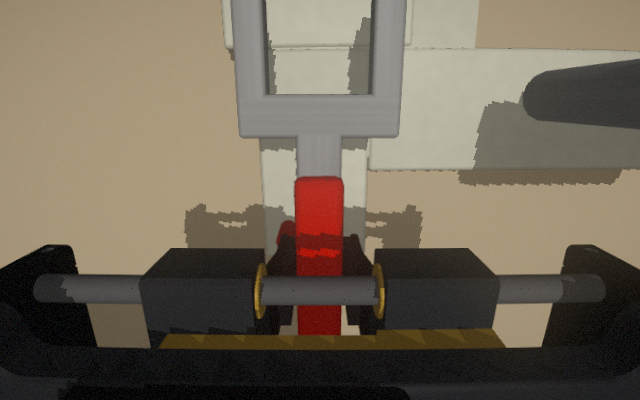

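View pics/s5.png

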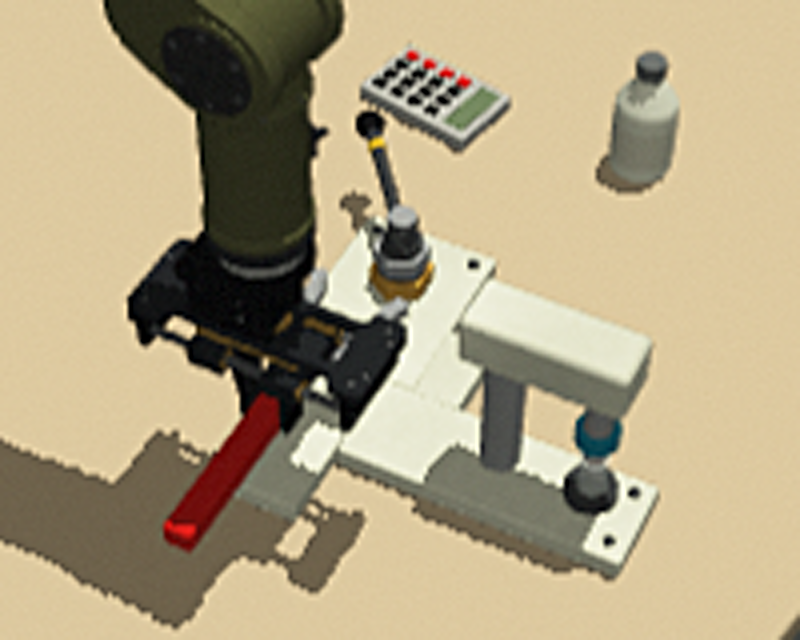

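View pics/d5.png

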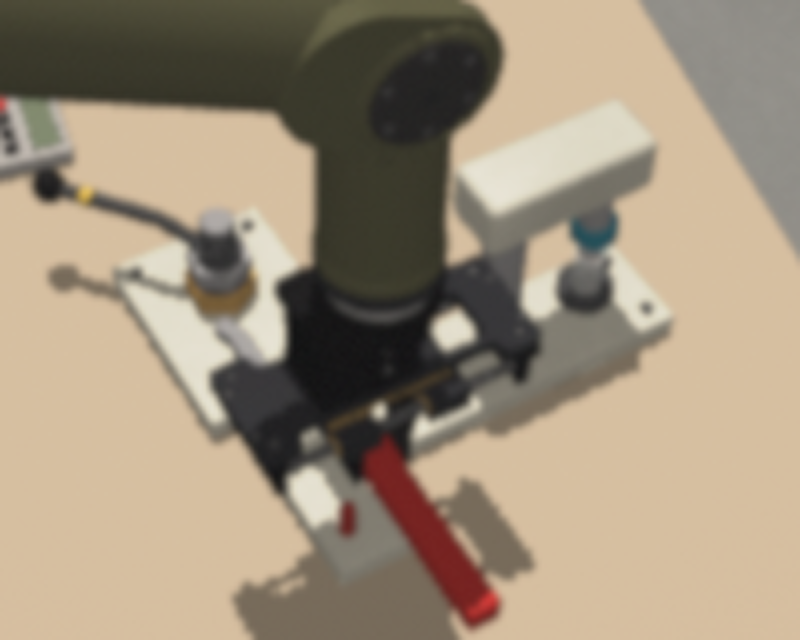

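```bash
python3 - <<'E'
import cv2
a=cv2.imread("pics/w5.png")
cv2.imwrite("pics/w5a.png",cv2.resize(a[0:240,210:430],None,fx=2.5,fy=2.5,interpolation=cv2.INTER_CUBIC))
E
```

```text
(no output)
```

View pics/w5a.png

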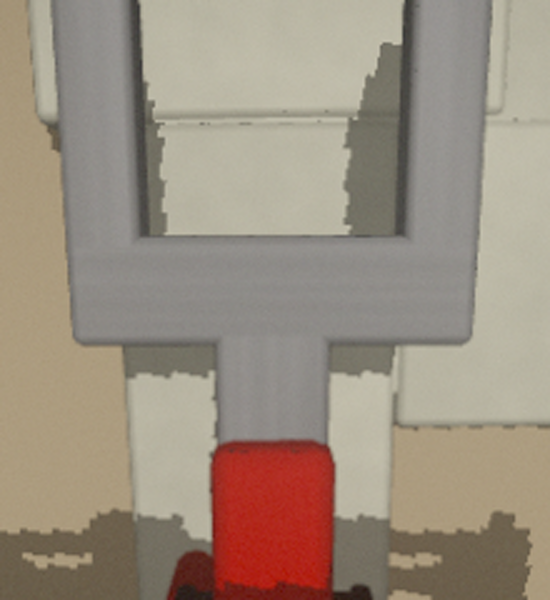

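```bash
python3 - <<'E'
from h import *
import pickle
c,d,o=pickle.load(open("w5.pkl","rb"))
L=[((260.4,152),0,-41),((264.4,204),0,-41),((367.2,152),0,33),((365.6,204),0,33),((310,46.4),1,-100),((270,47.5),1,-100),((410.8,45),1,-100),((225.5,40),0,-60),((411,30),0,60)]
W=[(ray(u,c,.02)[:2]*1e3,k,v) for u,k,v in L]
def f(q):
    cs,sn=np.cos(q[2]),np.sin(q[2]); r=[]
    for w,k,v in W:
        dd=w-q[:2]; l=(cs*dd[0]+sn*dd[1],-sn*dd[0]+cs*dd[1]); r.append(l[k]-v)
    return np.array(r)
r=least_squares(f,[531,160,.197],loss="soft_l1"); print(r.x,np.degrees(r.x[2]),f(r.x).round(1))
dz=o["tool_pos"][2]-.0145
Q=np.array([(-47,38,14),(-47,-38,14),(-27,24,14),(-27,-24,14)])+[0,0,dz*1e3]
q,rr=fit([(c,Q,[(240,136.8),(398,136.8),(265.2,94.4),(372,94.4)])],[.55,.06,1.75]); print("sp",q,np.degrees(q[2]),rr.reshape(-1,2).round(1))
cs,sn=np.cos(r.x[2]),np.sin(r.x[2]);dd=q[:2]*1e3-r.x[:2];print("sp in press",cs*dd[0]+sn*dd[1],-sn*dd[0]+cs*dd[1])
R=Ro.from_euler("xyz",o["tool_rot"],degrees=True);print("in tool",R.inv().apply(np.r_[q[:2],dz]-o["tool_pos"])*1e3)
E
```

```text
[5.28794288e+02 1.60465522e+02 2.07704198e-01] 11.900573945636813 [ 0.4  0.7 -0.5 -0.7  0.1 -0.  -0.   2.  -1.7]
sp [0.55080366 0.0593548  1.76093234] 100.89399085506123 [[-2.8  1.6]
 [ 2.2  1.5]
 [-0.  -1. ]
 [ 0.  -1.1]]
sp in press 0.685874794090882 -103.47618431879872
in tool [-110.59019583   14.38687564   -0.37076723]
```

>>> {"fn": "move_arm", "kwargs": {"moves": [[-14,0,1.2,0,-1,0],[-28,0,1.2,0,-1,0],[-28,15,1.2,0,-1,0],[-28,30,1.2,0,-1,0],[-28,42,1.2,0,-1,0],[-28,42,1.2,0,-1,0],[-28,42,1.2,0,-1,0],[-28,42,1.2,0,-1,0]]}}

```text
time_s: 9.03
tool_pos: [0.5692, -0.0187, 0.0481]
tool_rot: [-89.9, 0.0, -78.0]
force: [0.2, -0.0, -4.8]
grip_width: 0.0231
```

```bash
python3 - <<'E'
from h import *
import pickle
show()
c=camera_info("wrist"); p,d=read_camera("wrist"); cv2.imwrite("pics/w6.png",p[:,:,::-1]); pickle.dump((c,d,env.get_obs()),open("w6.pkl","wb"))
p,d=read_camera("scene"); cv2.imwrite("pics/s6.png",cv2.resize(p[150:270,270:370,::-1],None,fx=5,fy=5,interpolation=cv2.INTER_CUBIC))
p,d=read_camera("side"); cv2.imwrite("pics/d6.png",cv2.resize(p[160:290,230:370,::-1],None,fx=4.5,fy=4.5,interpolation=cv2.INTER_CUBIC))
E
```

```text
t 9.03 [ 0.5692 -0.0187  0.0481] [-89.95   0.   -78.01] F [ 0.22 -0.03 -4.84] M [-0.024 -0.227 -0.032] w 0.0231 q [ 31.1  22.5 -37.5 105.1  16.   57.7  -1. ]
```

View pics/w6.png

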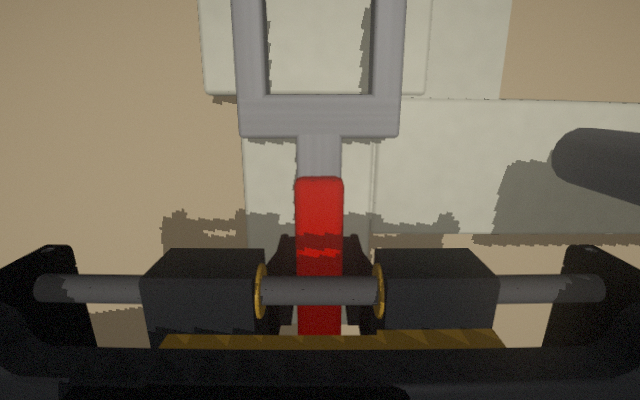

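View pics/s6.png

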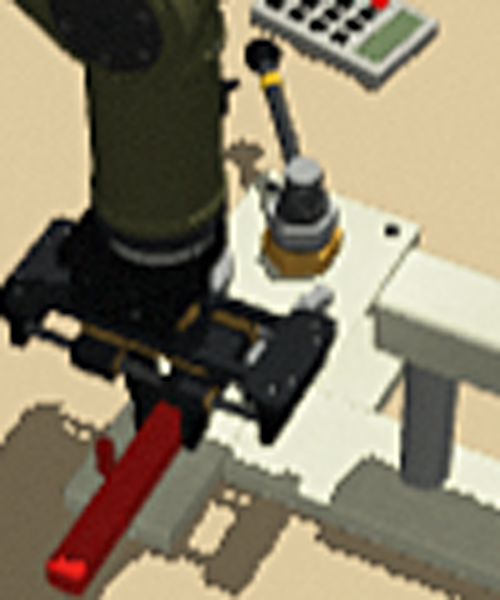

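View pics/d6.png

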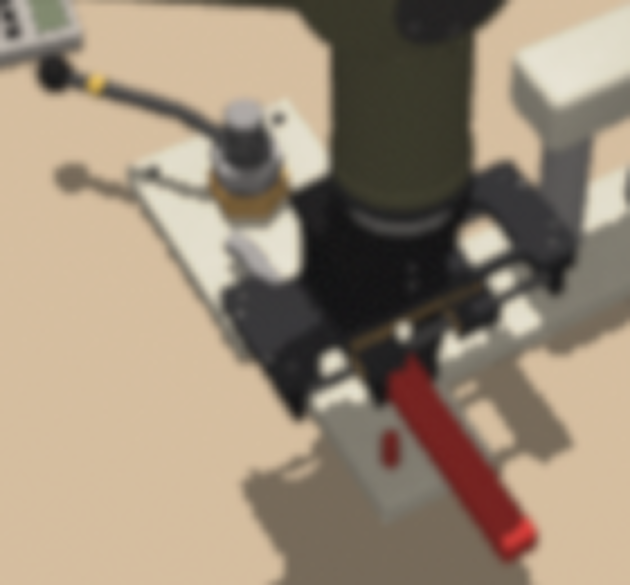

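```bash
python3 - <<'E'
import cv2
a=cv2.imread("pics/w6.png")
cv2.imwrite("pics/w6a.png",cv2.resize(a[0:240,190:440],None,fx=2.5,fy=2.5,interpolation=cv2.INTER_CUBIC))
E
```

```text
(no output)
```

View pics/w6a.png

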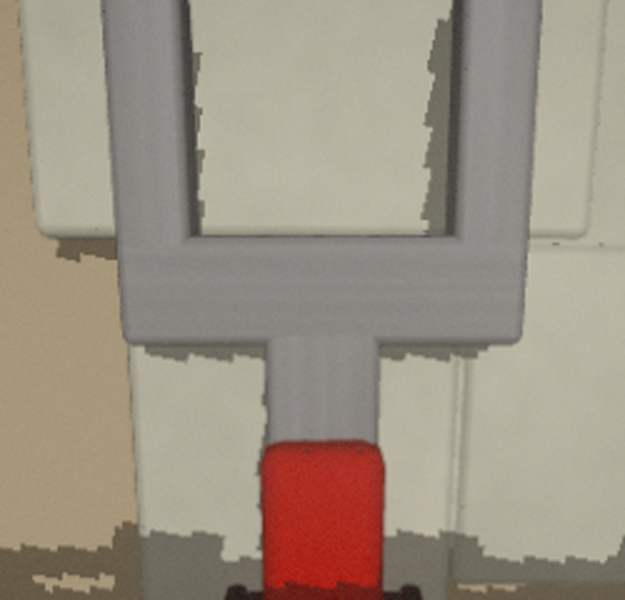

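```bash
python3 - <<'E'
from h import *
import pickle
c,d,o=pickle.load(open("w6.pkl","rb"))
L=[((242.4,160),0,-41),((245.2,200),0,-41),((372,160),0,33),((370,200),0,33),((214,95.6),1,-100),((414,95.6),1,-100),((198.8,16),0,-60),((204.4,80),0,-60),((430.8,12),0,60),((426.8,80),0,60)]
W=[(ray(u,c,.02)[:2]*1e3,k,v) for u,k,v in L]
def f(q):
    cs,sn=np.cos(q[2]),np.sin(q[2]); r=[]
    for w,k,v in W:
        dd=w-q[:2]; l=(cs*dd[0]+sn*dd[1],-sn*dd[0]+cs*dd[1]); r.append(l[k]-v)
    return np.array(r)
r=least_squares(f,[531,160,.197]); print(r.x,np.degrees(r.x[2]),f(r.x).round(1))
dz=o["tool_pos"][2]-.0145
Q=np.array([(-47,38,14),(-47,-38,14),(-27,24,14),(-27,-24,14)])+[0,0,dz*1e3]
q,rr=fit([(c,Q,[(240,136.8),(398,136.8),(265.2,94.4),(372,94.4)])],[.55,.06,1.75]); print("sp",q,np.degrees(q[2]))
cs,sn=np.cos(r.x[2]),np.sin(r.x[2]);dd=q[:2]*1e3-r.x[:2];print("sp in press",cs*dd[0]+sn*dd[1],-sn*dd[0]+cs*dd[1])
E
```

```text
[5.29320622e+02 1.60036564e+02 2.04719132e-01] 11.729542261030403 [ 0.4  0.6 -0.8 -0.8 -0.2  0.2  1.4  1.7 -1.6 -0.8]
sp [0.54605958 0.08907433 1.78032157] 102.00491187552615
sp in press 1.9633543604412065 -72.88330658100121
```

>>> {"fn": "move_arm", "kwargs": {"moves": [[0,6,-2.3,0,0.3,0],[0,10,-2.3,0,0.3,0],[0,12,-2.3,0,0.3,0],[0,12,-2.3,0,0.3,0],[0,12,-2.3,0,0.3,0]]}}

```text
time_s: 9.6
tool_pos: [0.5661, -0.0198, 0.0357]
tool_rot: [-90.1, -0.0, -78.3]
force: [-3.7, 0.3, 1.5]
grip_width: 0.0237
```

```bash
python3 - <<'E'
from h import *
show()
p,d=read_camera("wrist");show(); p,d=read_camera("wrist"); show(); cv2.imwrite("pics/w7.png",p[:,:,::-1])
E
```

```text
t 9.6 [ 0.5661 -0.0198  0.0357] [-9.006e+01 -2.000e-02 -7.832e+01] F [-3.72  0.27  1.53] M [-0.18   0.537  0.033] w 0.0237 q [ 30.8  23.1 -37.1 105.9  16.6  56.5  -1.7]
t 9.65 [ 0.5661 -0.0199  0.0357] [-9.006e+01 -3.000e-02 -7.833e+01] F [-3.56 -0.09  2.32] M [-0.177  0.569  0.05 ] w 0.0235 q [ 30.8  23.1 -37.1 105.9  16.6  56.5  -1.7]
t 9.7 [ 0.5661 -0.0199  0.0357] [-9.006e+01 -2.000e-02 -7.833e+01] F [-3.68 -0.91  2.58] M [-0.181  0.675  0.013] w 0.0239 q [ 30.8  23.1 -37.1 105.9  16.6  56.5  -1.7]
```

View pics/w7.png

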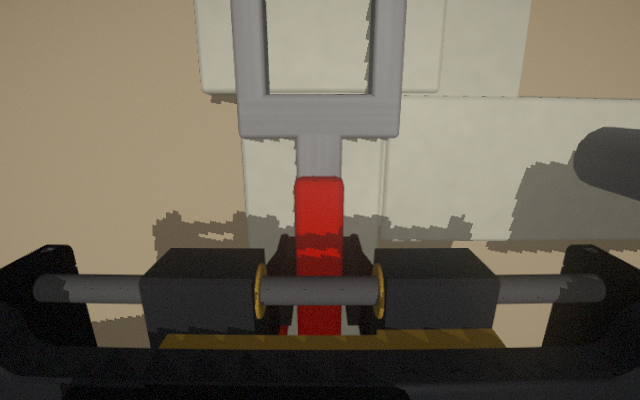

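>>> {"fn": "move_arm", "kwargs": {"moves": [[0,-1.2,0,0,0,0],[-10,-1.2,0,0,0,0],[-20,-1.2,0,0,0,0],[-30,-1.2,0,0,0,0],[-35,-1.2,0,0,0,0],[-35,-1.2,0,0,0,0]]}}

```text
time_s: 10.2
tool_pos: [0.5588, 0.0178, 0.0367]
tool_rot: [-90.0, 0.1, -78.1]
force: [-0.4, 0.5, -5.6]
grip_width: 0.0236
```

```bash
python3 - <<'E'
from h import *
show()
p,d=read_camera("wrist"); cv2.imwrite("pics/w8.png",p[:,:,::-1])
p,d=read_camera("scene"); cv2.imwrite("pics/s8.png",cv2.resize(p[150:270,270:370,::-1],None,fx=5,fy=5,interpolation=cv2.INTER_CUBIC))
show()
E
```

```text
t 10.2 [0.5588 0.0178 0.0367] [-9.000e+01  7.000e-02 -7.809e+01] F [-0.41  0.53 -5.65] M [-0.009 -0.161  0.041] w 0.0236 q [ 28.2  22.4 -38.2 106.9  16.4  56.2  -5.2]
t 10.3 [0.5594 0.0151 0.0367] [-9.000e+01 -2.000e-02 -7.824e+01] F [-0.31 -0.76 -4.16] M [-0.057 -0.114  0.026] w 0.0237 q [ 28.3  22.4 -38.1 106.9  16.5  56.2  -5.2]
```

View pics/w8.png

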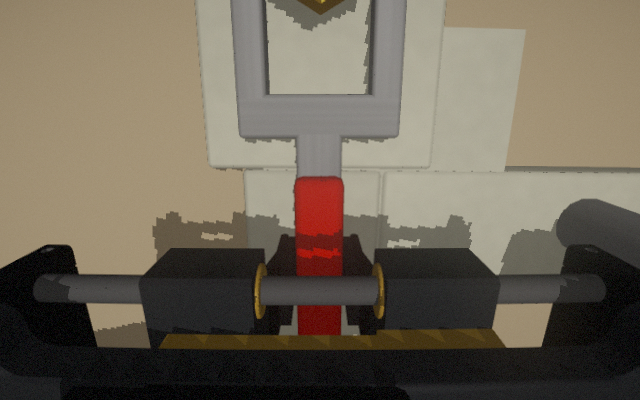

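View pics/s8.png

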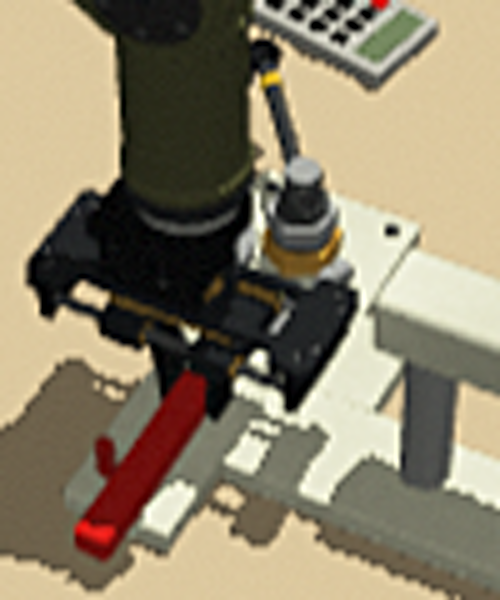

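>>> {"fn": "move_arm", "kwargs": {"moves": [[-8,0,0,0,0,0],[-16,0,0,0,0,0],[-22,0,0,0,0,0],[-28,0,0,0,0,0],[-32,0,0,0,0,0],[-34,0,0,0,0,0],[-34,0,0,0,0,0]]}}

```text
time_s: 10.88
tool_pos: [0.5524, 0.0488, 0.0367]
tool_rot: [-90.0, 0.0, -78.3]
force: [-0.0, -0.1, -5.2]
grip_width: 0.0238
```

```bash
python3 - <<'E'
from h import *
show()
p,d=read_camera("wrist"); cv2.imwrite("pics/w9.png",p[:,:,::-1])
show()
E
```

```text
t 10.88 [0.5524 0.0488 0.0367] [-9.000e+01  1.000e-02 -7.825e+01] F [-0.01 -0.14 -5.18] M [-0.033 -0.128  0.011] w 0.0238 q [ 25.7  22.  -38.9 107.5  16.5  56.1  -8.8]
t 10.93 [0.5525 0.0481 0.0367] [-9.000e+01 -1.000e-02 -7.829e+01] F [-0.01 -0.93 -4.69] M [-0.087 -0.087 -0.004] w 0.0236 q [ 25.7  22.  -38.9 107.5  16.5  56.1  -8.7]
```

View pics/w9.png

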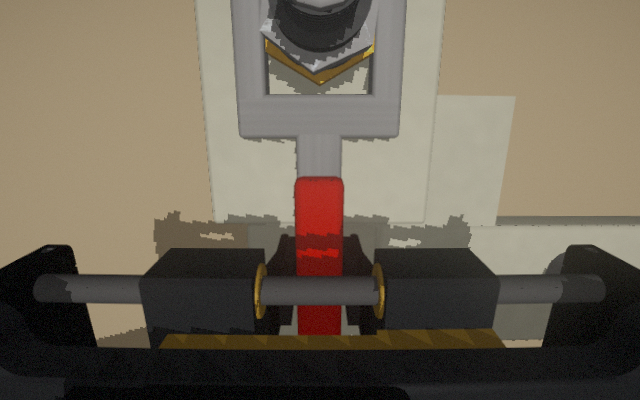

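>>> {"fn": "move_arm", "kwargs": {"moves": [[-3,0,0,0,0,0],[-5,0,0,0,0,0],[-6,0,0,0,0,0],[-7,0,0,0,0,0],[-7,0,0,0,0,0],[-7,0,0,0,0,0]]}}

```text
time_s: 11.43
tool_pos: [0.5515, 0.053, 0.0368]
tool_rot: [-90.0, -0.1, -78.4]
force: [1.1, -5.2, -3.6]
grip_width: 0.0238
```

```bash
python3 - <<'E'
from h import *
show()
p,d=read_camera("wrist"); cv2.imwrite("pics/w10.png",p[:,:,::-1])
show()
E
```

```text
t 11.43 [0.5515 0.053  0.0368] [-90.    -0.12 -78.39] F [ 1.1  -5.2  -3.61] M [-1.178 -0.287 -0.011] w 0.0238 q [ 25.2  22.  -38.9 107.6  16.6  56.1  -9.5]
t 11.48 [0.5514 0.053  0.0368] [-90.01  -0.12 -78.39] F [ 1.41 -5.18 -3.81] M [-1.178 -0.324  0.09 ] w 0.0235 q [ 25.2  22.  -38.9 107.6  16.6  56.1  -9.5]
```

View pics/w10.png

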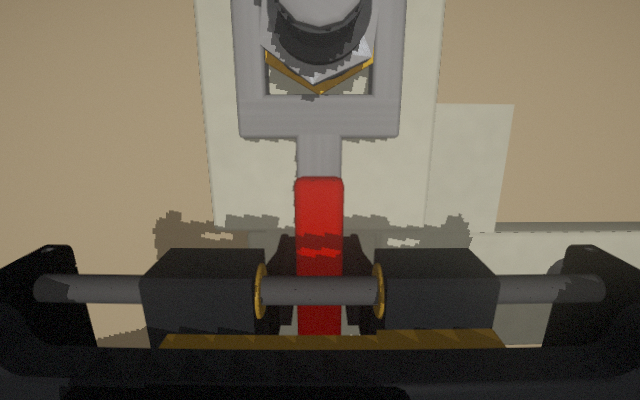

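>>> {"fn": "move_arm", "kwargs": {"moves": [[1,1,0,0,0,0],[1,1.5,0,0,0,0],[1,1.5,0,0,0,0]]}}

```text
time_s: 11.73
tool_pos: [0.5517, 0.0529, 0.0357]
tool_rot: [-90.0, -0.1, -78.4]
force: [-0.6, -5.5, 1.6]
grip_width: 0.0234
```

>>> {"fn": "move_arm", "kwargs": {"moves": [[0,0,0,0,0,0],[0,0,0,0,0,0],[0,0,0,0,0,0],[0,-15,0,0,0,0],[0,-50,0,0,0,0],[0,-90,0,0,0,0],[0,-110,0,0,0,0],[0,-110,0,0,0,0],[0,-110,0,0,0,0]], "claw": 45}}

```text
time_s: 12.48
tool_pos: [0.5523, 0.0549, 0.1467]
tool_rot: [-89.8, -0.0, -78.3]
force: [0.0, -0.7, 0.2]
grip_width: 0.0449
```

```bash
python3 - <<'E'
from h import *
import pickle
show()
c=camera_info("wrist");p,d=read_camera("wrist"); cv2.imwrite("pics/w11.png",p[:,:,::-1]); pickle.dump((c,d,env.get_obs()),open("w11.pkl","wb"))
p,d=read_camera("scene"); cv2.imwrite("pics/s11.png",cv2.resize(p[150:270,270:370,::-1],None,fx=5,fy=5,interpolation=cv2.INTER_CUBIC))
E
```

```text
t 12.48 [0.5523 0.0549 0.1467] [-8.980e+01 -2.000e-02 -7.827e+01] F [ 0.03 -0.71  0.21] M [-0.037 -0.124 -0.005] w 0.0449 q [ 28.4  14.3 -41.7 102.1  10.3  67.3  -4.7]
```

View pics/w11.png

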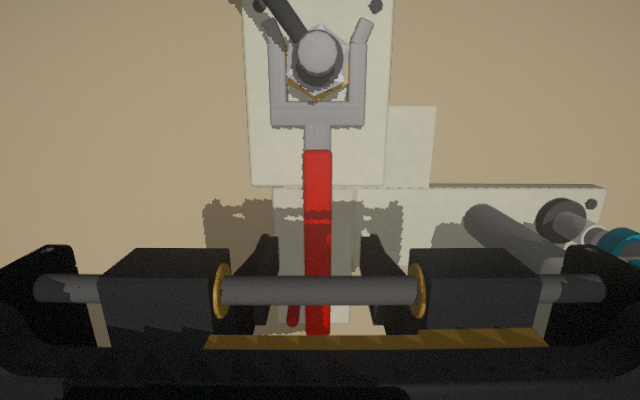

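View pics/s11.png

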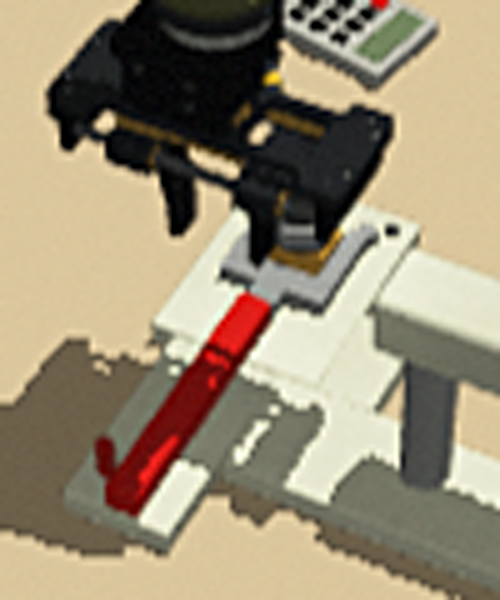

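```bash
python3 - <<'E'
from h import *
target(.4506,.2269,.19,-40)
E
```

```text
row [-189.4  -45.6  -62.8] [  0.1 -38.3  -0.1] rows 5.3
```

>>> {"fn": "move_arm", "kwargs": {"moves": [[-20,-40,-7,0,-7,0],[-60,-45,-20,0,-14,0],[-97,-45,-34,0,-21,0],[-135,-45,-47,0,-28,0],[-170,-45,-58,0,-34,0],[-189,-45,-63,0,-38.3,0],[-189,-45,-63,0,-38.3,0],[-189,-45,-63,0,-38.3,0],[-189,-45,-63,0,-38.3,0]], "claw": 44}}

```text
time_s: 13.33
tool_pos: [0.4514, 0.2249, 0.1891]
tool_rot: [-90.1, 0.0, -40.1]
force: [0.3, -0.6, -0.3]
grip_width: 0.044
```

```bash
python3 - <<'E'
from h import *
import pickle
show()
c=camera_info("wrist");p,d=read_camera("wrist"); cv2.imwrite("pics/w12.png",p[:,:,::-1]); pickle.dump((c,d,env.get_obs()),open("w12.pkl","wb"))
st=np.array([.5295,.1607]); a=np.radians(140)
print(proj([[*st,.098],[*(st+.1*np.array([np.cos(a),np.sin(a)])),.08],[*(st+.13*np.array([np.cos(a),np.sin(a)])),.08]],c))
E
```

```text
t 13.33 [0.4514 0.2249 0.1891] [-9.010e+01  5.000e-02 -4.013e+01] F [ 0.33 -0.56 -0.34] M [ 0.042 -0.11  -0.006] w 0.044 q [ 22.2   6.4 -54.2 105.3   5.4  71.2  16.3]
[[320.77618098 316.52085745]
 [320.60904376 202.46124727]
 [320.57184574 167.42770716]]
```

View pics/w12.png

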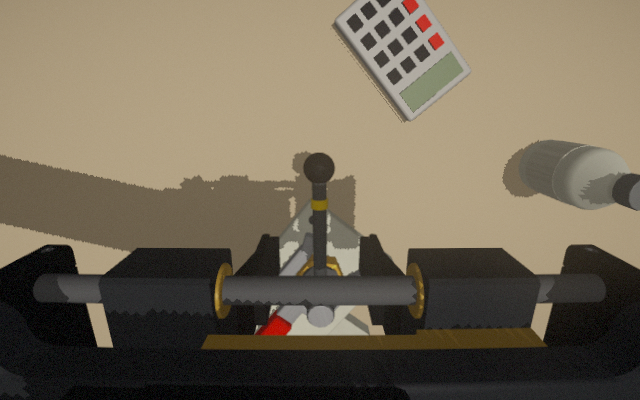

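>>> {"fn": "move_arm", "kwargs": {"moves": [[0,35,0,0,0,0],[0,70,0,0,0,0],[0,100,0,0,0,0],[0,115,0,0,0,0],[0,117,0,0,0,0],[0,117,0,0,0,0],[0,117,0,0,0,0]]}}

```text
time_s: 13.97
tool_pos: [0.4524, 0.226, 0.074]
tool_rot: [-89.9, -0.0, -40.1]
force: [0.4, 0.3, 1.0]
grip_width: 0.0437
```

>>> {"fn": "move_arm", "kwargs": {"moves": [[0,0,0,0,0,0],[0,0,0,0,0,0],[0,0,0,0,0,0],[0,0,0,0,0,0]], "claw": 24}}

```text
time_s: 14.3
tool_pos: [0.4519, 0.2263, 0.0739]
tool_rot: [-89.9, -0.1, -40.0]
force: [-0.2, -0.0, 0.3]
grip_width: 0.0274
```

```bash
cat >> h.py <<'E'
ST=np.array([.5295,.1607])
def swing(th, p0z=0.0):
    """print row(s) for cw swings (deg) about stud from the current measured pose, keeping yaw locked"""
    o=env.get_obs(); R=Ro.from_euler("xyz",o["tool_rot"],degrees=True)
    s=R.inv().apply(np.r_[ST,o["tool_pos"][2]]-o["tool_pos"])*1e3
    for t in np.atleast_1d(th):
        r=Ro.from_rotvec([0,np.radians(t),0]); p=s+r.apply(-s); print([round(float(p[0]),1),0,round(float(p[2]),1),0,float(t),0])
def tau(F0,n=6):
    Fs=[];
    for i in range(n):
        read_camera("wrist"); Fs.append(env.get_obs()["force"])
    o=env.get_obs(); R=Ro.from_euler("xyz",o["tool_rot"],degrees=True)
    F=np.mean(Fs,0); d=-(F-np.array(F0)) # on lever
    p=o["tool_pos"]+R.apply([0,-.008,-o["grip_width"]/2]); r=p[:2]-ST
    print("F",F.round(2),"std",np.std(Fs,0).round(2),"rad",np.hypot(*r).round(4),"contact ang",np.degrees(np.arctan2(r[1],r[0])).round(2),"tau cw",-(r[0]*d[1]-r[1]*d[0]).round(3),"radialF",(r@d[:2]/np.hypot(*r)).round(2))
E
python3 - <<'E'
from h import *
show(); 
tau([0,0,0],6)
swing([0,3,6,9,12,15,18,21,24])
p,d=read_camera("wrist"); cv2.imwrite("pics/w13.png",p[:,:,::-1]);show()
E
```

```text
t 14.3 [0.4519 0.2263 0.0739] [-8.995e+01 -6.000e-02 -4.003e+01] F [-0.19 -0.04  0.32] M [ 0.064 -0.166 -0.084] w 0.0274 q [ 17.7  15.6 -52.3 112.4  14.4  58.7   8.9]
F [ 0.06 -0.27 -0.18] std [0.78 0.4  0.32] rad 0.1027 contact ang 146.8 tau cw 0.019 radialF 0.2
[0.0, 0, 0.0, 0, 0.0, 0]
[0.1, 0, 5.3, 0, 3.0, 0]
[0.5, 0, 10.7, 0, 6.0, 0]
[1.2, 0, 16.0, 0, 9.0, 0]
[2.2, 0, 21.2, 0, 12.0, 0]
[3.4, 0, 26.4, 0, 15.0, 0]
[5.0, 0, 31.5, 0, 18.0, 0]
[6.7, 0, 36.6, 0, 21.0, 0]
[8.8, 0, 41.5, 0, 24.0, 0]
t 14.65 [0.4513 0.2262 0.0732] [-90.01  -0.   -40.01] F [ 0.27  0.35 -0.99] M [ 0.035 -0.108  0.006] w 0.0243 q [ 17.7  15.6 -52.3 112.4  14.4  58.7   8.8]
```

View pics/w13.png

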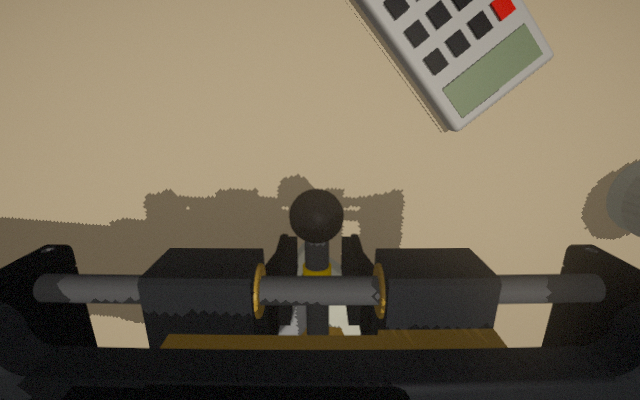

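>>> {"fn": "move_arm", "kwargs": {"moves": [[0,0,3,0,0,0],[0,0,6,0,0,0],[0.4,0,11.3,0,3,0],[1.2,0,16.6,0,6,0],[2.2,0,21.9,0,9,0],[3.5,0,27.1,0,12,0],[5,0,32.2,0,15,0],[6.8,0,37.2,0,18,0],[8.9,0,42.2,0,21,0],[11.2,0,47,0,24,0],[11.2,0,47,0,24,0]]}}

```text
time_s: 15.57
tool_pos: [0.4909, 0.2555, 0.0731]
tool_rot: [-90.0, 0.0, -64.1]
force: [0.4, -0.3, 0.1]
grip_width: 0.0238
```

```bash
python3 - <<'E'
from h import *
show(); 
tau([0,0,-.2],6);show()
swing([1,2,3,4,5,6])
E
```

```text
t 15.57 [0.4909 0.2555 0.0731] [-8.998e+01  3.000e-02 -6.410e+01] F [ 0.37 -0.3   0.1 ] M [ 0.031 -0.145 -0.042] w 0.0238 q [  9.3  20.7 -46.  106.   17.   60.3 -17.4]
F [-0.18  0.03 -0.26] std [0.46 0.64 0.33] rad 0.1022 contact ang 119.49 tau cw 0.014 radialF -0.11
t 15.87 [0.4899 0.2549 0.0732] [-9.001e+01 -1.000e-02 -6.397e+01] F [ 0.69 -0.6  -0.26] M [ 0.049 -0.128 -0.002] w 0.0239 q [  9.4  20.6 -46.1 106.2  16.9  60.3 -17.3]
[0.1, 0, 1.8, 0, 1.0, 0]
[0.3, 0, 3.6, 0, 2.0, 0]
[0.4, 0, 5.3, 0, 3.0, 0]
[0.7, 0, 7.1, 0, 4.0, 0]
[0.9, 0, 8.9, 0, 5.0, 0]
[1.2, 0, 10.6, 0, 6.0, 0]
```

>>> {"fn": "move_arm", "kwargs": {"moves": [[0.1,0,1.8,0,1,0],[0.3,0,3.6,0,2,0],[0.4,0,5.3,0,3,0],[0.7,0,7.1,0,4,0],[0.9,0,8.9,0,5,0],[1.2,0,10.6,0,6,0]]}}

```text
time_s: 16.37
tool_pos: [0.5003, 0.2586, 0.0732]
tool_rot: [-90.0, -0.0, -70.1]
force: [-1.6, -0.3, 0.6]
grip_width: 0.0241
```

```bash
python3 - <<'E'
from h import *
show(); 
p,d=read_camera("wrist"); cv2.imwrite("pics/w14.png",p[:,:,::-1]);
tau([0,0,-.2],4);show()
swing([1,2,3,4,5,6])
E
```

```text
t 16.37 [0.5003 0.2586 0.0732] [-90.01  -0.   -70.12] F [-1.65 -0.25  0.55] M [-0.01   0.052  0.029] w 0.0241 q [  7.8  21.5 -44.5 104.7  17.2  60.7 -23.3]
F [ 0.43  0.02 -0.2 ] std [0.19 0.36 0.2 ] rad 0.1021 contact ang 113.26 tau cw -0.041 radialF 0.15
t 16.62 [0.5004 0.2586 0.0733] [-89.98  -0.   -70.01] F [ 0.74  0.48 -0.14] M [-0.02  -0.135  0.062] w 0.0239 q [  7.9  21.5 -44.5 104.7  17.2  60.7 -23.2]
[0.1, 0, 1.8, 0, 1.0, 0]
[0.3, 0, 3.6, 0, 2.0, 0]
[0.5, 0, 5.3, 0, 3.0, 0]
[0.7, 0, 7.1, 0, 4.0, 0]
[0.9, 0, 8.9, 0, 5.0, 0]
[1.2, 0, 10.6, 0, 6.0, 0]
```

View pics/w14.png

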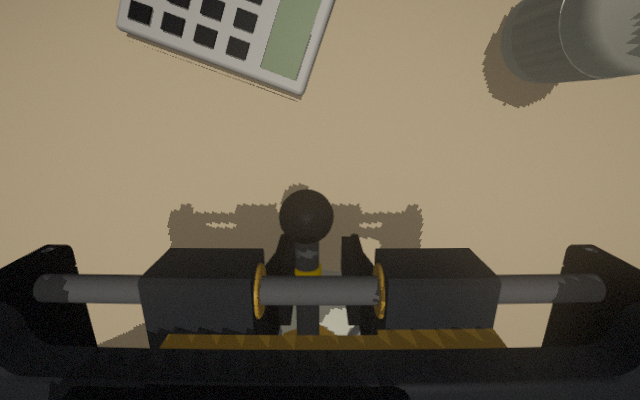

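>>> {"fn": "move_arm", "kwargs": {"moves": [[0.1,0,1.8,0,1,0],[0.3,0,3.6,0,2,0],[0.5,0,5.3,0,3,0],[0.7,0,7.1,0,4,0],[0.9,0,8.9,0,5,0],[1.2,0,10.6,0,6,0]]}}

```text
time_s: 17.12
tool_pos: [0.5107, 0.2611, 0.0732]
tool_rot: [-90.0, -0.0, -76.1]
force: [-1.1, -1.0, 0.9]
grip_width: 0.0239
```

```bash
python3 - <<'E'
from h import *
show(); 
tau([0,0,-.2],4)
swing([3,6])
E
```

```text
t 17.12 [0.5107 0.2611 0.0732] [-90.    -0.   -76.12] F [-1.06 -0.99  0.93] M [-0.021  0.063  0.   ] w 0.0239 q [  6.5  22.4 -43.  103.3  17.3  61.1 -29. ]
F [-0.07 -0.29 -0.12] std [0.56 0.27 0.16] rad 0.1021 contact ang 107.33 tau cw 0.015 radialF 0.26
[0.5, 0, 5.3, 0, 3.0, 0]
[1.2, 0, 10.6, 0, 6.0, 0]
```

>>> {"fn": "move_arm", "kwargs": {"moves": [[0.1,0,1.8,0,1,0],[0.3,0,3.6,0,2,0],[0.5,0,5.3,0,3,0],[0.7,0,7.1,0,4,0],[0.9,0,8.9,0,5,0],[1.2,0,10.6,0,6,0]]}}

```text
time_s: 17.82
tool_pos: [0.5213, 0.2625, 0.0732]
tool_rot: [-90.0, -0.0, -82.1]
force: [-1.1, 0.5, 0.9]
grip_width: 0.0244
```

```bash
python3 - <<'E'
from h import *
show(); 
tau([0,0,-.2],4)
swing([3,6])
E
```

```text
t 17.82 [0.5213 0.2625 0.0732] [-90.    -0.   -82.12] F [-1.07  0.5   0.94] M [0.013 0.079 0.082] w 0.0244 q [  5.2  23.3 -41.5 101.9  17.3  61.4 -34.5]
F [-0.1  -0.06 -0.19] std [0.81 0.45 0.4 ] rad 0.102 contact ang 101.3 tau cw 0.012 radialF 0.04
[0.5, 0, 5.3, 0, 3.0, 0]
[1.2, 0, 10.6, 0, 6.0, 0]
```

>>> {"fn": "move_arm", "kwargs": {"moves": [[0.1,0,1.8,0,1,0],[0.3,0,3.6,0,2,0],[0.5,0,5.3,0,3,0],[0.7,0,7.1,0,4,0],[0.9,0,8.9,0,5,0],[1.2,0,10.6,0,6,0]]}}

```text
time_s: 18.52
tool_pos: [0.532, 0.2627, 0.0732]
tool_rot: [-90.0, -0.0, -88.1]
force: [-0.7, 0.7, -0.6]
grip_width: 0.0239
```

```bash
python3 - <<'E'
from h import *
show(); 
tau([0,0,-.2],4)
swing([3,6])
E
```

```text
t 18.52 [0.532  0.2627 0.0732] [-90.    -0.   -88.11] F [-0.67  0.7  -0.63] M [-0.05   0.053 -0.007] w 0.0239 q [  4.1  24.  -40.  100.5  17.3  61.7 -39.8]
F [-0.48  0.05 -0.01] std [0.49 0.98 0.6 ] rad 0.102 contact ang 95.18 tau cw 0.048 radialF -0.09
[0.5, 0, 5.3, 0, 3.0, 0]
[1.2, 0, 10.6, 0, 6.0, 0]
```

>>> {"fn": "move_arm", "kwargs": {"moves": [[0.1,0,1.8,0,1,0],[0.3,0,3.6,0,2,0],[0.5,0,5.3,0,3,0],[0.7,0,7.1,0,4,0],[0.9,0,8.9,0,5,0],[1.2,0,10.6,0,6,0]]}}

```text
time_s: 19.22
tool_pos: [0.5421, 0.262, 0.073]
tool_rot: [-90.1, -0.0, -94.1]
force: [-2.8, 1.0, 0.3]
grip_width: 0.0241
```

```bash
python3 - <<'E'
from h import *
show(); 
tau([0,0,-.2],4)
swing([1,2,3,4])
E
```

```text
t 19.22 [0.5421 0.262  0.073 ] [-9.006e+01 -2.000e-02 -9.410e+01] F [-2.83  1.03  0.31] M [-0.026  0.481  0.019] w 0.0241 q [  3.1  24.7 -38.5  99.3  17.1  62.1 -45.1]
F [-1.82  0.15  0.21] std [0.32 0.61 0.41] rad 0.1021 contact ang 89.49 tau cw 0.186 radialF -0.13
[0.1, 0, 1.8, 0, 1.0, 0]
[0.3, 0, 3.6, 0, 2.0, 0]
[0.4, 0, 5.3, 0, 3.0, 0]
[0.7, 0, 7.1, 0, 4.0, 0]
```

>>> {"fn": "move_arm", "kwargs": {"moves": [[0.1,0,1.2,0,0.7,0],[0.2,0,2.4,0,1.4,0],[0.3,0,3.6,0,2,0],[0.4,0,5.3,0,3,0],[0.4,0,5.3,0,3,0]]}}

```text
time_s: 19.83
tool_pos: [0.5478, 0.2611, 0.0731]
tool_rot: [-90.0, -0.0, -97.1]
force: [-2.6, 0.6, -0.4]
grip_width: 0.0243
```

```bash
python3 - <<'E'
from h import *
show(); 
tau([0,0,-.2],6)
swing([1,2,3,4]);show()
E
```

```text
t 19.83 [0.5478 0.2611 0.0731] [-90.02  -0.   -97.1 ] F [-2.65  0.57 -0.42] M [ 0.067  0.412 -0.023] w 0.0243 q [  2.7  25.1 -37.8  98.6  17.1  62.2 -47.6]
F [-2.37  0.22  0.02] std [0.45 0.59 0.33] rad 0.102 contact ang 86.4 tau cw 0.242 radialF -0.07
[0.1, 0, 1.8, 0, 1.0, 0]
[0.3, 0, 3.6, 0, 2.0, 0]
[0.4, 0, 5.3, 0, 3.0, 0]
[0.7, 0, 7.1, 0, 4.0, 0]
t 20.13 [0.5478 0.261  0.0732] [-89.99  -0.   -97.02] F [-2.57  0.31 -0.13] M [0.025 0.279 0.005] w 0.024 q [  2.7  25.1 -37.8  98.6  17.1  62.2 -47.6]
```

Still in the play. Another 3°.

>>> {"fn": "move_arm", "kwargs": {"moves": [[0.1,0,1.2,0,0.7,0],[0.2,0,2.4,0,1.4,0],[0.3,0,3.6,0,2,0],[0.4,0,5.3,0,3,0],[0.4,0,5.3,0,3,0]]}}

```text
time_s: 20.55
tool_pos: [0.5522, 0.2602, 0.0729]
tool_rot: [-90.1, -0.0, -100.1]
force: [-4.1, -0.4, 0.0]
grip_width: 0.0239
```

```bash
python3 - <<'E'
from h import *
show(); 
tau([0,0,-.2],6)
swing([1,2,3,4]);show()
E
```

```text
t 20.55 [0.5522 0.2602 0.0729] [-9.0090e+01 -3.0000e-02 -1.0008e+02] F [-4.08 -0.38  0.02] M [-0.023  1.006 -0.025] w 0.0239 q [  2.2  25.4 -37.   98.   16.9  62.4 -50.2]
F [-4.95  0.25  1.1 ] std [0.63 0.8  0.66] rad 0.1021 contact ang 83.91 tau cw 0.506 radialF 0.28
[0.1, 0, 1.8, 0, 1.0, 0]
[0.2, 0, 3.6, 0, 2.0, 0]
[0.4, 0, 5.3, 0, 3.0, 0]
[0.6, 0, 7.1, 0, 4.0, 0]
t 20.85 [0.5523 0.2601 0.073 ] [-9.0060e+01 -3.0000e-02 -1.0001e+02] F [-4.36  0.32  1.36] M [0.072 0.959 0.062] w 0.0243 q [  2.3  25.4 -37.1  98.   16.9  62.3 -50.1]
```

>>> {"fn": "move_arm", "kwargs": {"moves": [[0,0,0.9,0,0.5,0],[0.1,0,1.8,0,1,0],[0.1,0,1.8,0,1,0]]}}

```text
time_s: 21.1
tool_pos: [0.5537, 0.2598, 0.0729]
tool_rot: [-90.1, -0.0, -101.0]
force: [-6.0, 0.9, 1.7]
grip_width: 0.0239
```

```bash
python3 - <<'E'
from h import *
show(); 
tau([0,0,-.2],6)
p,d=read_camera("side"); cv2.imwrite("pics/d15.png",cv2.resize(p[150:290,220:370,::-1],None,fx=4.5,fy=4.5,interpolation=cv2.INTER_CUBIC))
p,d=read_camera("scene"); cv2.imwrite("pics/s15.png",cv2.resize(p[130:270,260:380,::-1],None,fx=4.5,fy=4.5,interpolation=cv2.INTER_CUBIC))
E
```

```text
t 21.1 [0.5537 0.2598 0.0729] [-9.0110e+01 -4.0000e-02 -1.0103e+02] F [-6.01  0.94  1.67] M [0.058 1.22  0.051] w 0.0239 q [  2.1  25.5 -36.8  97.8  16.9  62.4 -51. ]
F [-5.8   0.72  1.16] std [0.5  0.35 0.48] rad 0.1022 contact ang 82.98 tau cw 0.597 radialF -0.0
```

View pics/d15.png

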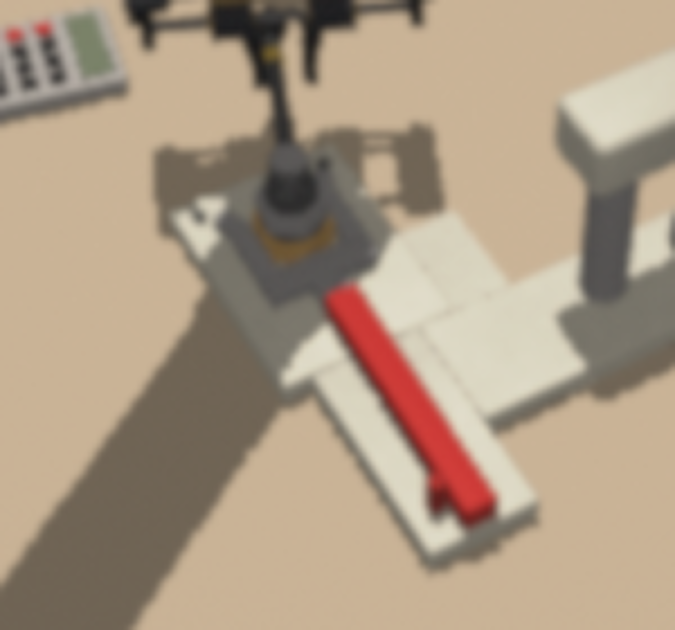

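View pics/s15.png

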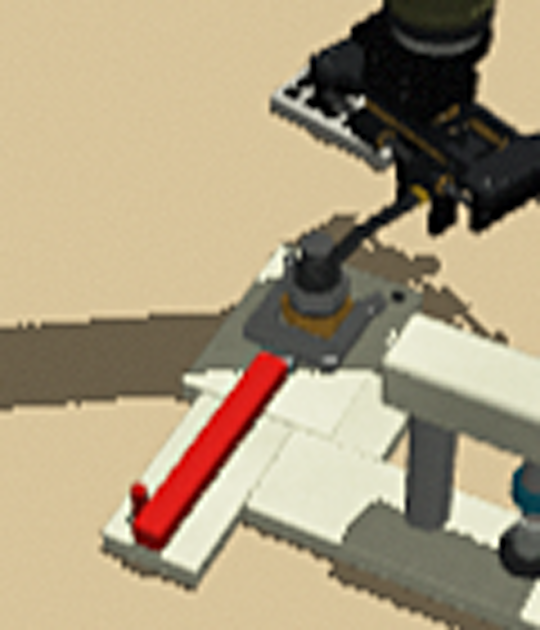

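>>> {"fn": "move_arm", "kwargs": {"moves": [[0.1,0,1.2,0,0.7,0],[0.2,0,2.4,0,1.4,0],[0.3,0,3.6,0,2,0],[0.3,0,3.6,0,2,0]]}}

```text
time_s: 21.83
tool_pos: [0.5569, 0.259, 0.0728]
tool_rot: [-90.1, -0.0, -103.0]
force: [-6.2, 0.4, 1.3]
grip_width: 0.0239
```

```bash
python3 - <<'E'
from h import *
show(); 
tau([0,0,-.2],8);swing([1,2]);
E
```

```text
t 21.83 [0.5569 0.259  0.0728] [-9.0140e+01 -5.0000e-02 -1.0302e+02] F [-6.17  0.45  1.31] M [0.057 1.249 0.05 ] w 0.0239 q [  1.9  25.7 -36.3  97.5  16.8  62.5 -52.7]
F [-6.58  0.51  1.41] std [0.33 0.53 0.66] rad 0.1022 contact ang 81.17 tau cw 0.673 radialF 0.5
[0.1, 0, 1.8, 0, 1.0, 0]
[0.2, 0, 3.6, 0, 2.0, 0]
```

>>> {"fn": "move_arm", "kwargs": {"moves": [[0.1,0,1.2,0,0.7,0],[0.2,0,2.4,0,1.4,0],[0.3,0,3.6,0,2,0],[0.3,0,3.6,0,2,0]]}}

```text
time_s: 22.57
tool_pos: [0.5599, 0.2581, 0.0728]
tool_rot: [-90.2, -0.1, -105.0]
force: [-6.7, 0.5, 1.0]
grip_width: 0.0238
```

```bash
python3 - <<'E'
from h import *
show(); 
tau([0,0,-.2],8);swing([1,2]);
E
```

```text
t 22.57 [0.5599 0.2581 0.0728] [-9.0180e+01 -6.0000e-02 -1.0501e+02] F [-6.68  0.47  1.04] M [0.148 1.515 0.059] w 0.0238 q [  1.6  25.9 -35.9  97.1  16.7  62.6 -54.3]
F [-7.03  0.63  2.18] std [0.34 0.4  0.36] rad 0.1023 contact ang 79.42 tau cw 0.718 radialF 0.67
[0.1, 0, 1.8, 0, 1.0, 0]
[0.2, 0, 3.6, 0, 2.0, 0]
```

```bash
cat >> h.py <<'E'
def tau2(n=10):
    Fs=[];Ms=[];Ps=[]
    for i in range(n):
        read_camera("wrist"); o=env.get_obs(); Fs.append(o["force"]);Ms.append(o["wrist_torque"]);Ps.append(o["tool_pos"])
    F=np.mean(Fs,0);M=np.mean(Ms,0);r=np.mean(Ps,0)[:2]-ST
    ft=(r[0]*F[1]-r[1]*F[0]); print("F",F.round(2),"M",M.round(3),"r",np.hypot(*r).round(4),"tau no Mz",ft.round(3),"with Mz",(ft+M[2]).round(3),"yaw",o["tool_rot"][2].round(2))
E
python3 - <<'E'
from h import *
tau2(12); tau([0,0,0],1)
E
```

```text
F [-6.83  0.72  1.29] M [0.131 1.443 0.027] r 0.102 tau no Mz 0.688 with Mz 0.715 yaw -104.98
F [-6.37  0.63  0.89] std [0. 0. 0.] rad 0.1023 contact ang 79.33 tau cw 0.652 radialF 0.56
```

>>> {"fn": "move_arm", "kwargs": {"moves": [[0.1,0,1.2,0,0.7,0],[0.2,0,2.4,0,1.4,0],[0.3,0,3.6,0,2,0],[0.4,0,5.3,0,3,0],[0.4,0,5.3,0,3,0],[0.4,0,5.3,0,3,0]]}}

```text
time_s: 24.12
tool_pos: [0.5644, 0.2566, 0.0727]
tool_rot: [-90.2, -0.1, -108.0]
force: [-8.2, 1.0, 1.3]
grip_width: 0.0238
```

```bash
python3 - <<'E'
from h import *
tau2(14); tau([0,0,0],1)
E
```

```text
F [-8.09  0.96  1.74] M [0.194 1.643 0.057] r 0.102 tau no Mz 0.809 with Mz 0.866 yaw -107.95
F [-7.66  0.86  2.16] std [0. 0. 0.] rad 0.1023 contact ang 76.76 tau cw 0.783 radialF 0.91
```

>>> {"fn": "move_arm", "kwargs": {"moves": [[0.1,0,1.2,0,0.7,0],[0.2,0,2.7,0,1.5,0],[0.2,0,2.7,0,1.5,0],[0.2,0,2.7,0,1.5,0]]}}

```text
time_s: 25.2
tool_pos: [0.5666, 0.2558, 0.0726]
tool_rot: [-90.2, -0.1, -109.5]
force: [-8.4, 0.7, 2.3]
grip_width: 0.0242
```

```bash
python3 - <<'E'
from h import *
tau2(20); tau([0,0,0],1);show()
E
```

```text
F [-8.48  0.93  2.13] M [0.24  1.785 0.072] r 0.102 tau no Mz 0.841 with Mz 0.913 yaw -109.44
F [-8.58  1.55  1.85] std [0. 0. 0.] rad 0.1024 contact ang 75.33 tau cw 0.889 radialF 0.67
t 26.25 [0.5666 0.2557 0.0727] [-9.0240e+01 -9.0000e-02 -1.0944e+02] F [-8.58  1.55  1.85] M [0.218 1.82  0.073] w 0.0238 q [  1.1  26.3 -34.8  96.3  16.4  62.8 -58. ]
```

>>> {"fn": "move_arm", "kwargs": {"moves": [[0,0,0.7,0,0.4,0],[0.1,0,1.4,0,0.8,0],[0.1,0,1.4,0,0.8,0],[0.1,0,1.4,0,0.8,0]]}}

```text
time_s: 26.58
tool_pos: [0.5676, 0.2553, 0.0726]
tool_rot: [-90.3, -0.1, -110.2]
force: [-9.3, 0.6, 2.0]
grip_width: 0.0239
```

```bash
python3 - <<'E'
from h import *
tau2(20); tau([0,0,0],1);swing([-6,-4,-2])
E
```

```text
F [-8.93  1.25  2.36] M [0.26  1.904 0.075] r 0.102 tau no Mz 0.893 with Mz 0.968 yaw -110.23
F [-9.46  0.97  2.16] std [0. 0. 0.] rad 0.1024 contact ang 74.77 tau cw 0.96 radialF 1.55
[0.2, 0, -10.7, 0, -6.0, 0]
[0.0, 0, -7.1, 0, -4.0, 0]
[-0.0, 0, -3.6, 0, -2.0, 0]
```

>>> {"fn": "move_arm", "kwargs": {"moves": [[0,0,-3,0,0,0],[0,0,-6,0,0,0],[0,0,-8,0,0,0],[0,0,-8,0,0,0]]}}

```text
time_s: 27.97
tool_pos: [0.5641, 0.2569, 0.0737]
tool_rot: [-89.9, 0.1, -110.3]
force: [0.4, 0.2, -0.5]
grip_width: 0.0242
```

>>> {"fn": "move_arm", "kwargs": {"moves": [[0,0,0,0,0,0],[0,0,0,0,0,0],[0,-5,0,0,0,0],[0,-30,0,0,0,0],[0,-65,0,0,0,0],[0,-100,0,0,0,0],[0,-130,0,0,0,0],[0,-130,0,0,0,0],[0,-130,0,0,0,0]], "claw": 44}}

```text
time_s: 28.72
tool_pos: [0.5643, 0.2577, 0.2061]
tool_rot: [-89.8, 0.2, -110.3]
force: [0.2, -0.1, -0.5]
grip_width: 0.0441
```

```bash
python3 - <<'E'
from h import *
show()
p,d=read_camera("wrist"); cv2.imwrite("pics/w16.png",p[:,:,::-1])
p,d=read_camera("side"); cv2.imwrite("pics/d16.png",cv2.resize(p[130:290,220:370,::-1],None,fx=4,fy=4,interpolation=cv2.INTER_CUBIC))
E
```

```text
t 28.72 [0.5643 0.2577 0.2061] [ -89.76    0.19 -110.33] F [ 0.17 -0.08 -0.52] M [-0.05   0.012 -0.015] w 0.0441 q [  2.7  19.1 -36.9  89.   11.8  75.5 -55.9]
```

View pics/w16.png

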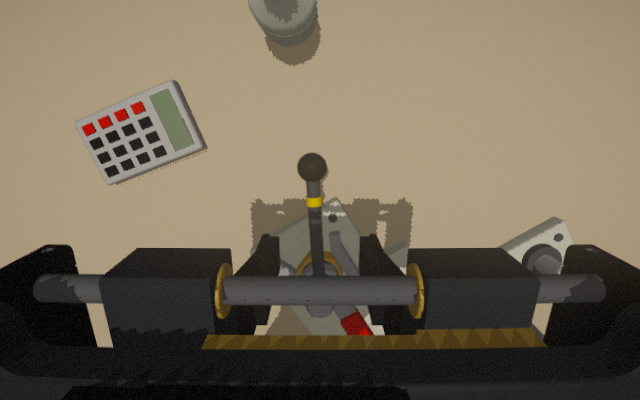

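View pics/d16.png

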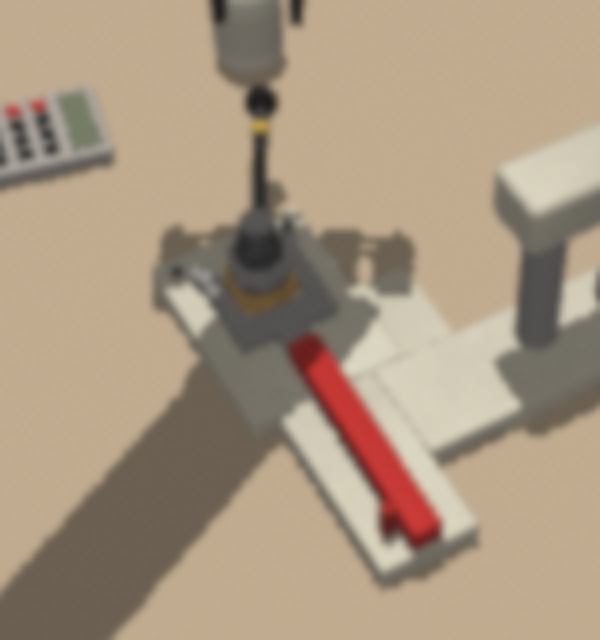

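```bash
python3 - <<'E'
from h import *
job.sign_off(); show()
E
```

```text
the job is handed in; nothing more can be done
the job is handed in; nothing more can be done
```

The stop is locked and the job is handed in, at about 29 s on the robot's clock. The spanner is fully on the stop nut and flat on the deck, with its handle against the brace pin. The jam nut is tightened to about 0.95 N m.

- **Spanner:** The amber bottle was too close for the gripper at the balance point. I gripped the spanner by its handle end, dragged it about 55 mm clear, then regripped it. It slid on until the jaw bottom touched the nut at about 5 N. The last pictures show it still on the nut, with the handle against the pin.
- **Jam nut:** I pushed the lever clockwise about 51° before the torque began to rise, then about 17° more through the spanner's play and the washer.
- **Final torque:** The last reading, from wrist force and moment, was about 0.96 N m (0.89 without the moment term). The difference comes from where the lever pressed on the pad: the pad was turned about 1.5°, so contact was at its outer edge. The force readings are noisy, so I put the uncertainty at about 0.03–0.05 N m. No averaged reading went above 0.97.
- **Not checked:** I never measured the stop nut's turn or the washer's squeeze directly. They are inferred from the torque curve and from the handle resting against the pin.
- **Leaving it:** The gripper is open, lifted about 13 cm clear and touching nothing. The last pictures show the lever still near where I left it and the calculator and white bottle in place. I never touched the amber bottle, but it is not in those last pictures.

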